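Take the tall set cases out of the barred rack

ROBOT

A 6-joint arm with a two-finger parallel gripper is mounted at the origin on a cart in front of the work surface, level with it; the furniture and walls round the work are solid. World frame = base frame: x ahead of the robot, y to its left, z up, the work surface at z = 0. Lengths are in m, angles in rad, forces in N, time in s.
With the tool pointing down it reaches from about 0.3 to 0.775 m from the base axis. Payload 14.6 kg.
Tool frame: the origin (TCP) lies on the centre line of the jaws, within the pads' length; the fingertips stand arm.tip_reach ahead of it and the grasp point (between the pads) lies 8 mm behind it (arm.tip_reach is the distance from the TCP to the fingertips, in m); y points along the fingers, x is the direction in which the jaws open and shut, and the axes are right-handed (so a half turn about y gives the same grasp; the last joint's range is limited). The gripper opens to 85 mm and grips with 20 to 120 N. Pads are 22 mm wide; open, the fingers measure 114 mm over their backs; the gripper's body (76 mm by 85 mm) begins 54 mm behind the grasp point. The pads swing forward as they close: fully open they stand 13 mm farther back than shut.
Start: joints at [-1.262, 0.3, 1.521, -0, 1.321, -0.067], TCP at [0.202, -0.512, 0.242] pointing down, gripper open.
Joint ranges: [-3.03, 3.03], [-0.79, 2.21], [0.23, 2.52], [-1.04, 4.18], [0, 3.07], [-2.55, 2.55]. Speed limits (rad/s): [2.22, 2.22, 2.57, 3.14, 3.14, 3.14].

INTERFACE

Orientations are given as a 3x3 rotation matrix whose columns are the frame's x, y, z axes.
In Python, from bench import arm gives the robot as it stands.
- The arm moves only by the shell command python3 -m inch 'ROWS'. ROWS is JSON, a list of rows, each a list of 7 numbers: the shift along the world's x, y, z in cm, then the turn, a rotation vector about the world's x, y, z in rad, then the opening, from 0 (shut) to 1 (fully open). In form: [[x, y, z, wx, wy, wz, gripper], ...]. A call has 1 to 20 rows; each row shifts and turns the commanded pose from where the row before left it; what a row does not reach is not made up. A row lasts 1/8 s, in which the tool goes at most 62.5 mm and 10.7 degrees, less where a joint would pass 70% of its speed; a pose out of reach is approached as far as the arm can. A call is refused whole if a number of a shift passes 6.25 or a number of a turn 0.188, either way. A call with a gripper value outside its range is refused whole. The fingers move at their own pace and stop on an object; the grip force is fixed at half the most. Time passes only in rows, so rows that do not move let the fingers close. It gives the time, the measured TCP pose, the force and the opening at its end, in the units of the state.
- arm.observe(): the state, without advancing time (a new reading comes with each control period).
- arm.get_image(name): name is "scene" or "side" or "wrist"; returns the picture (480x640x3 uint8, red, green, blue); there is no depth.
- arm.get_calibration(name): a dict with "K" (3x3 intrinsics, pixels), "T" (4x4, takes a point from camera to world coordinates). Camera axes: x right, y up, looking along -z (the intrinsics and any distortion apply to the point x, -y, -z); pixel columns grow to the right and rows downward; lengths in m; the calibration is good to about 2 mm. A picture is of the moment at which its call begins: read the wrist's pose just before it. get_calibration takes no time and is no camera call; for the wrist camera it gives the pose at the moment of the call.
- arm.sign_off(): hands the job in, once; it reports no verdict.
Trained networks look in the newest picture that a camera, given by its name, has taken for a name from the list of things; names that differ only in an ending like _2 or _b are one class to them, and where a whole thing is asked for, a point or a joint stands for the part that bears it (a point fixed in the world has none). Each returns a list of dicts, best first, with "score" (0 to 1); they miss things now and then, are a little off and sometimes report something else, mostly with a low value. They report only what shows in the picture. A call takes as long as a camera call.
- arm.spot_in(name, camera): "extent" ([left, top, width, height] in pixels, round what is visible of it).
- arm.outline_of(name, camera): "mask" (480x640 bool, what is visible of it) and "extent" ([left, top, width, height] in pixels, round what is visible of it).
The state is a dict: "clock": time; "qpos": joint angles; "qvel": joint speeds; "effort": joint torques, N m; "position": TCP position; "orientation": TCP orientation; "wrist_force": force on the tool from outside, world axes, zero at the start; "wrist_torque": the same for the moment, N m; "width": finger opening in m.
Only numpy, scipy, OpenCV 4.12 (cv2) and the standard library are available. Lean on these libraries where they do the work, as an engineer would, in place of code of your own. Each camera call takes 0.05 s, during which the arm holds its last target. There are 200 camera calls.

TASK

Swing the counterweighted bar up off the front of the rack until it rests open by itself. Then take out every tall case (there are two or three; leave the short ones): tip each one forward by its top edge until it leans on the front rail, grip it there, lift it out and stand it upright in a free well of the wooden crate. When all the tall cases are in the crate, lower the bar again until it lies down across the rack, and leave the things around alone.

Things in the scene. Friction and masses are not known exactly. Their poses are not given: they have to be found in the camera images.
- case_rack: fixed wooden rack on a riser, 270 mm wide, 80 mm high to its floor. x points from its front into it, y to its left seen from the front, z up; origin on the table below the front plane of the row. Five slots at y = -68, -34, 0, 34, 68 mm, 28 mm wide, between 6 mm dividers from x = 0 to 58 mm, ending 115 mm above the floor
- rack_floor (a point): front edge of the rack floor at the middle slot, 80 mm above the table, at rack x = 0. Cases stand on the floor from x = 1.5 to 71.5 mm. A lip 8 mm high (x = -8 to 0) holds their foot: a case tipped forward pivots there. Behind them is only a 50 mm high back board (x = 74 to 81 mm): above it a finger can go down behind a case's top
- lean_rail (a point): middle of the round lean rail, 10 mm thick and 204 mm long along the rack's y, at rack x = -44 mm, 132 mm above the table (52 above the rack floor). A tall case tipped forward past 0.55 rad topples on by itself and stays leaning on it, at about 0.7 rad; less far it falls back
- hold_bar (a joint): counterweighted round steel bar, 10 mm thick, 225 mm long, pivoted at the rack's right end. 0: lying level 30 mm before the cases, 90 mm above the rack floor, so they cannot be tipped; grows as its left end swings up, to a stop at 1.9 rad. It falls shut by itself below 0.76 rad and open above; lifting takes about 1 N
- bar_grip (a point): gripping point on the bar's handle: a round steel pin 12 mm thick that sticks out 85 mm from the bar to the rack's front (rack -x), with a black ball at its end; the point is 70 mm out from the bar (15 mm from the pin's end), 135 mm from the pivot axis; it swings up with the bar
- bar_pivot (a point): point on the bar's pivot axis, which runs along the rack's x; at rack x = -30, y = -135 mm, 170 mm above the table, fixed to the rack
- crate: small loose wooden crate, 140 x 102 x 65 mm, 0.8 kg, on a fixed wooden riser 95 mm high; origin: centre of its underside, z up. Three wells in a row along its x, at x = -46, 0, 46 mm, each 32 mm wide (along x) and 86 mm long (along y), floor 8 mm above its underside, walls 65 mm high; a case stands in a well with its 70 mm side along the crate's y
- tall_1: closed grey plastic set case, a stiff box 24 mm thick, 70 mm deep and 130 mm tall, standing in the rack with its narrow latch side to the front; origin: centre of its underside, x from the latch side to the other narrow side (70 mm), y across its thickness (24 mm), z up along its height; one of the two or three tall cases to be taken (0.15 to 0.31 kg); which slot varies
- tall_2: closed grey plastic set case, a stiff box 24 mm thick, 70 mm deep and 130 mm tall, standing in the rack with its narrow latch side to the front; origin: centre of its underside, x from the latch side to the other narrow side (70 mm), y across its thickness (24 mm), z up along its height; one of the two or three tall cases to be taken (0.15 to 0.31 kg); which slot varies
- tall_3: closed grey plastic set case, a stiff box 24 mm thick, 70 mm deep and 130 mm tall, standing in the rack with its narrow latch side to the front; origin: centre of its underside, x from the latch side to the other narrow side (70 mm), y across its thickness (24 mm), z up along its height; one of the two or three tall cases to be taken (0.15 to 0.31 kg); which slot varies
- short_1: closed grey plastic set case, a stiff box 24 mm thick, 70 mm deep and 90 mm tall, standing in the rack with its narrow latch side to the front; origin: centre of its underside, x from the latch side to the other narrow side (70 mm), y across its thickness (24 mm), z up along its height; one of the two short cases that stay in the rack
- short_2: closed grey plastic set case, a stiff box 24 mm thick, 70 mm deep and 90 mm tall, standing in the rack with its narrow latch side to the front; origin: centre of its underside, x from the latch side to the other narrow side (70 mm), y across its thickness (24 mm), z up along its height; one of the two short cases that stay in the rack
- tin: black round tin, 82 mm across, 42 mm high, a bystander; origin: centre of its underside
- bush: black rubber-and-metal bush, 40 mm across, 50 mm high, a bystander among fixed upright gear shafts that stand up to 240 mm high between rack and crate (carry things over them, and round the raised bar); origin: centre of its underside
- gear: brown gear, 75 mm across, 27 mm high, a bystander; origin: centre of its underside
- flange_b: flange, 84 mm across, 40 mm high, a bystander; origin: centre of its underside

How it is judged:
By the outcome, as a careful person would: the job done as asked, in the order asked, and still so for the second after the job is handed in, with the robot touching nothing.
Of tall_1, tall_2, tall_3 only 2 to 3 are there at a start; the rules pass over those that are not, and their reading is None.
At some moment in a run one of crate may be knocked a few centimetres aside while the robot is not near it.
It also fails if it takes over 210 s, if anything falls off the work surface, if the arm or the gripper's body presses on something with over 40 N, if the wrist force passes 120 N, or if a joint passes its speed limit or range.

## Working session

There is one attempt and no reset: what is moved stays moved. The work goes in short steps, Python scripts to look and compute and a shell command to move; the robot and the scene stay as the last step left them, time stands still between calls to the robot, and variables do not carry over. Pictures are saved under pics/ and viewed, about 12 in all and at most 16, crops included, and the job is handed in when it is done.

```bash
ls; mkdir -p pics; python3 - <<'E'
from bench import arm
import cv2,numpy as np
s=arm.observe();print({k:np.round(v,3).tolist() for k,v in s.items()}, arm.tip_reach)
ims=[]
for n in("scene","side"):
    im=arm.get_image(n);cv2.imwrite(f"pics/{n}0.png",im[...,::-1])
    c=arm.get_calibration(n);print(n,{k:np.round(v,3).tolist() for k,v in c.items()})
    for o in("case_rack","crate","hold_bar","tall_1","short_1","tin","bush","gear","flange_b"):
        print(o,[(round(r["score"],2),np.round(r["extent"]).tolist()) for r in arm.spot_in(o,n)[:5]])
E
```

```text
pics
{'clock': 0.0, 'qpos': [-1.262, 0.3, 1.522, -0.0, 1.321, -0.067], 'qvel': [0.001, -0.001, 0.002, -0.001, -0.001, -0.0], 'effort': [-0.001, -54.35, -36.179, -0.0, 0.004, 0.0], 'position': [0.202, -0.511, 0.242], 'orientation': [[0.367, -0.0, 0.93], [-0.93, 0.001, 0.367], [-0.001, -1.0, 0.0]], 'wrist_force': [-0.311, -0.155, 0.723], 'wrist_torque': [-0.034, 0.029, -0.022], 'width': 0.085} 0.011
scene {'K': [[585.478, 0.0, 317.702], [0.0, 585.478, 253.115], [0.0, 0.0, 1.0]], 'T': [[-0.844, -0.33, 0.423, 1.364], [0.536, -0.54, 0.648, 1.22], [0.015, 0.774, 0.633, 1.294], [0.0, 0.0, 0.0, 1.0]]}
case_rack [(0.96, [347.0, 250.0, 107.0, 114.0]), (0.62, [358.0, 249.0, 89.0, 48.0])]
crate [(0.67, [230.0, 188.0, 48.0, 41.0])]
hold_bar [(0.7, [362.0, 252.0, 81.0, 43.0]), (0.66, [349.0, 248.0, 106.0, 120.0])]
tall_1 [(0.73, [414.0, 284.0, 18.0, 42.0]), (0.72, [402.0, 285.0, 20.0, 38.0]), (0.57, [379.0, 275.0, 16.0, 37.0])]
short_1 [(0.63, [425.0, 300.0, 15.0, 32.0]), (0.6, [391.0, 292.0, 13.0, 25.0])]
tin [(0.58, [427.0, 376.0, 30.0, 31.0])]
bush []
gear [(0.4, [403.0, 281.0, 15.0, 41.0])]
flange_b [(0.58, [287.0, 340.0, 32.0, 22.0])]
side {'K': [[484.31, 0.0, 314.741], [0.0, 484.31, 237.307], [0.0, 0.0, 1.0]], 'T': [[-0.522, -0.598, 0.608, 1.746], [0.853, -0.384, 0.354, 0.686], [0.022, 0.704, 0.71, 1.475], [0.0, 0.0, 0.0, 1.0]]}
case_rack [(0.67, [359.0, 222.0, 78.0, 70.0])]
crate [(0.63, [219.0, 201.0, 46.0, 35.0])]
hold_bar [(0.79, [358.0, 222.0, 74.0, 20.0])]
tall_1 [(0.73, [438.0, 299.0, 24.0, 20.0]), (0.57, [388.0, 239.0, 10.0, 30.0]), (0.56, [412.0, 238.0, 12.0, 30.0]), (0.49, [405.0, 235.0, 10.0, 34.0])]
short_1 [(0.65, [424.0, 247.0, 11.0, 22.0]), (0.52, [397.0, 249.0, 10.0, 16.0])]
tin [(0.7, [437.0, 296.0, 26.0, 24.0])]
bush []
gear [(0.72, [218.0, 186.0, 14.0, 11.0]), (0.68, [319.0, 226.0, 6.0, 6.0])]
flange_b [(0.53, [331.0, 303.0, 20.0, 23.0])]
```

```bash
python3 - <<'E'
import cv2,numpy as np
a=cv2.imread("pics/scene0.png")[160:420,200:500];cv2.imwrite("pics/v1.png",cv2.resize(a,None,fx=2.3,fy=2.3,interpolation=3))
a=cv2.imread("pics/side0.png")[160:340,200:480];cv2.imwrite("pics/v2.png",cv2.resize(a,None,fx=2.8,fy=2.8,interpolation=3))
E
```

```text
(no output)
```

View pics/v1.png

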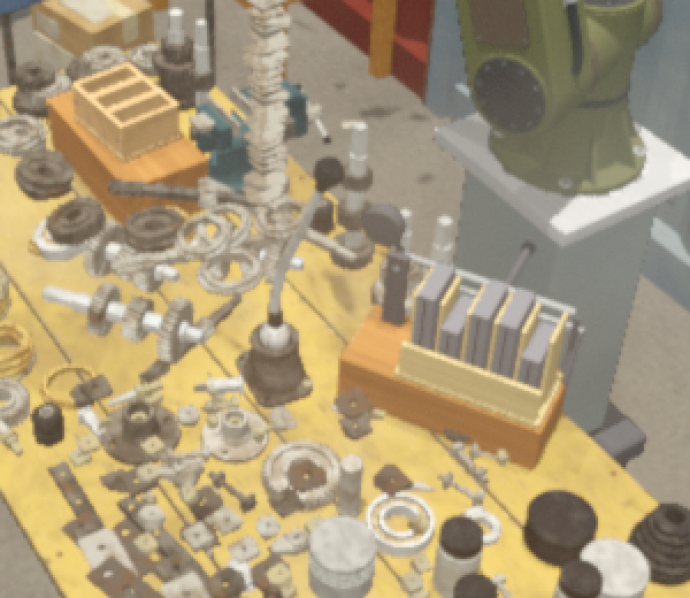

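View pics/v2.png

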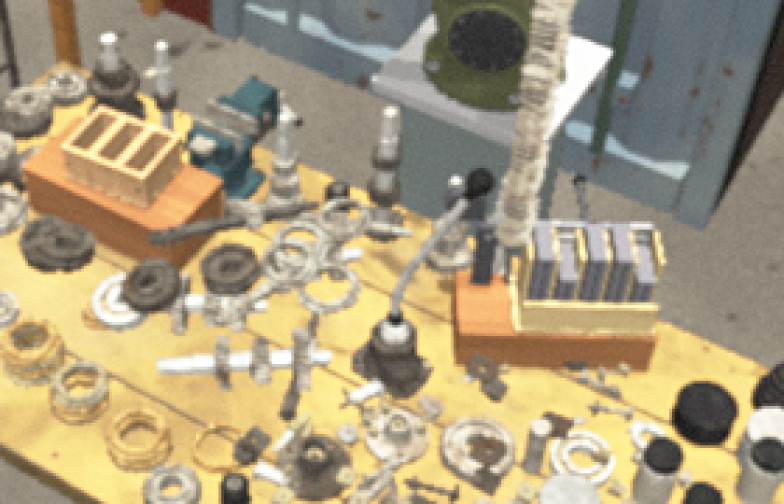

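```bash
cat >h.py <<'E'
from bench import arm
import cv2,numpy as np
np.set_printoptions(precision=4,suppress=True)
def ray(c,uv):
    K,T=np.array(c["K"]),np.array(c["T"])
    d=np.linalg.inv(K)@[uv[0],uv[1],1.];d=T[:3,:3]@(d*[1,-1,-1])
    return T[:3,3],d/np.linalg.norm(d)
def proj(c,P):
    K,T=np.array(c["K"]),np.array(c["T"])
    p=(np.atleast_2d(P)-T[:3,3])@T[:3,:3]*[1,-1,-1];q=p@K.T
    return q[:,:2]/q[:,2:]
def tri(obs):
    A=np.zeros((3,3));b=np.zeros(3)
    for c,uv in obs:
        o,d=ray(c,uv);M=np.eye(3)-np.outer(d,d);A+=M;b+=M@o
    P=np.linalg.solve(A,b)
    return P,[float(np.linalg.norm(proj(c,P)[0]-uv)) for c,uv in obs]
def onz(c,uv,z):
    o,d=ray(c,uv);return o+d*(z-o[2])/d[2]
def rack(p,L): # p=x,y,yaw
    R=np.array([[np.cos(p[2]),-np.sin(p[2]),0],[np.sin(p[2]),np.cos(p[2]),0],[0,0,1]])
    return np.atleast_2d(L)@R.T+[p[0],p[1],0]
E
python3 - <<'E'
from h import *
a,b=arm.get_calibration("scene"),arm.get_calibration("side")
for n,u,v in[("ball",(528,248),(580,180)),("riserBL",(340,398),(456,362)),("riserBR",(530,466),(650,368)),("riserTL",(342,357),(457,322)),("crateL",(75,97),(63,150)),("crateR",(180,108),(183,142)),("crateFront",(127,137),(150,180)),("crateBack",(125,65),(90,105)),("tall68top",(445,272),(543,228)),("tall34top",(522,294),(625,232))]:
    u=np.array(u)/2.3+[200,160];v=np.array(v)/2.8+[200,160]
    print(n,*tri([(a,u),(b,v)]))
w=arm.get_calibration("wrist");print(w["T"],w["K"])
E
```

```text
ball [0.3725 0.3032 0.174 ] [0.5970103282965065, 0.44878003466642147]
riserBL [ 0.62    0.2551 -0.0063] [0.24227315753765674, 0.18688749355344614]
riserBR [0.5053 0.4918 0.0222] [0.5092338517296492, 0.3722754209874625]
riserTL [0.6121 0.2451 0.0608] [1.2930470528215776, 0.9997548939158831]
crateL [ 0.6849 -0.3707  0.1294] [0.8959089412944908, 0.771200287693381]
crateR [ 0.5874 -0.2234  0.1532] [1.2657336211183952, 1.0577736243000104]
crateFront [ 0.6751 -0.2196  0.142 ] [0.3742888292436834, 0.315229755745589]
crateBack [ 0.586  -0.3978  0.1357] [0.012999832872831392, 0.011123807481796293]
tall68top [0.514  0.3077 0.2024] [0.5796540778651249, 0.4404139952046029]
tall34top [0.4813 0.4063 0.2248] [1.4852877061959213, 1.103317681109395]
[[ 0.3672  0.8889  0.274   0.2717]
 [-0.9301  0.3508  0.1085 -0.4838]
 [ 0.0003 -0.2947  0.9556  0.3753]
 [ 0.      0.      0.      1.    ]] [[364.5451   0.     319.6376]
 [  0.     364.5451 242.4889]
 [  0.       0.       1.    ]]
```

```bash
python3 -m inch '[[2,0,6,0,0,0,1],[3,0,6,0,0,0,1],[3,0.5,6,0,0,0,1],[3,4.5,0,0,0,0,1],[2,5,0,0,0,0,1],[2,5,0,0,0,0,1],[1,5,0,0,0,0,1],[1,5,0,0,0,0,1],[1,5,0,0,0,0,1],[1,5,0,0,0,0,1],[1,5,0,0,0,0,1],[1,5,0,0,0,0,1],[1,5,0,0,0,0,1],[1,5,0,0,0,0,1],[1,5,0,0,0,0,1],[1,5,0,0,0,0.02,1],[1,5,0,0,0,0.02,1],[1,5,0,0,0,0.02,1],[0.7,5,0,0,0,0.02,1],[0,1,0,0,0,0,1]]'
python3 - <<'E'
from h import *
import json
s=arm.observe();c=arm.get_calibration("wrist");im=arm.get_image("wrist")
cv2.imwrite("pics/w1.png",im[...,::-1]);json.dump({k:np.array(v).tolist() for k,v in c.items()},open("pics/w1.json","w"))
print(s["position"],s["orientation"],s["qpos"],s["clock"])
for o in("case_rack","tall_1","short_1","hold_bar","bar_grip"):
    print(o,[(round(r["score"],2),np.round(r["extent"]).tolist()) for r in arm.spot_in(o,"wrist")[:5]])
E
```

```text
clock: 3.5
position: [0.4743, 0.3004, 0.4122]
orientation: [[0.443, -0.001, 0.897], [-0.897, -0.001, 0.443], [-0.0, -1.0, -0.002]]
wrist_force: [0.7, 0.9, 0.2]
width: 0.0853
[0.4743 0.3004 0.4122] [[ 0.4426 -0.0014  0.8967]
 [-0.8967 -0.0006  0.4426]
 [-0.0001 -1.     -0.0015]] [0.4992 0.2659 1.1793 0.0002 1.698  1.6115] 3.5
case_rack [(0.56, [164.0, 93.0, 312.0, 204.0]), (0.31, [502.0, 278.0, 30.0, 26.0])]
tall_1 [(0.89, [205.0, 109.0, 45.0, 79.0]), (0.87, [320.0, 101.0, 31.0, 83.0]), (0.84, [246.0, 105.0, 38.0, 82.0]), (0.72, [164.0, 94.0, 316.0, 206.0]), (0.6, [186.0, 191.0, 296.0, 106.0])]
short_1 [(0.96, [282.0, 111.0, 32.0, 69.0]), (0.9, [183.0, 112.0, 28.0, 74.0])]
hold_bar [(0.58, [186.0, 194.0, 292.0, 105.0]), (0.38, [244.0, 108.0, 37.0, 83.0])]
bar_grip [(0.98, [187.0, 194.0, 294.0, 103.0])]
```

View pics/w1.png

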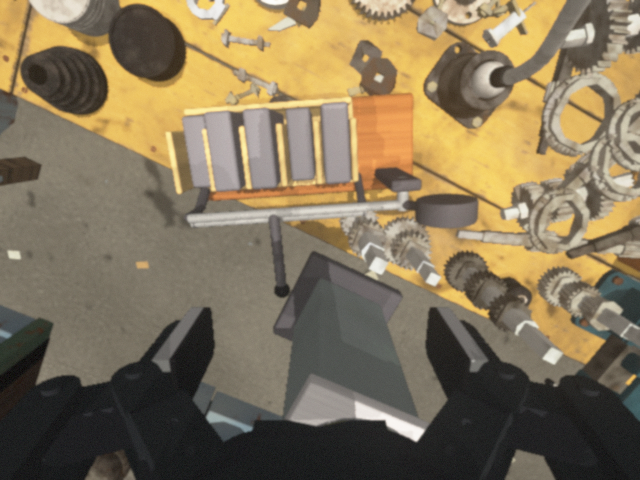

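```bash
python3 - <<'E'
from h import *
import json
from scipy.optimize import least_squares
c=json.load(open("pics/w1.json"));a,b=arm.get_calibration("scene"),arm.get_calibration("side")
L=np.array([[-115,0,170],[-30,90,170],[1.5,-56,210],[1.5,-80,210],[71.5,-56,210],[71.5,-80,210],[1.5,-135+135,170]])/1e3
L=L[:6];U=np.array([[282,291],[188,219],[321,184],[354,183],[321,103],[350,100]])
def f(p):
    q=rack(p[:3],L)+[0,0,p[3]]
    return (proj(c,q)-U).ravel()
for fix in (0,1):
    g=(lambda p:f([*p[:3],0])) if fix else f
    r=least_squares(g,[.47,.35,.45,0],loss="soft_l1");print(r.x,r.fun.reshape(-1,2))
p=r.x
for cc,ball in((a,(429.6,267.8)),(b,(407.1,224.3))):print(proj(cc,rack(p,L)),ball)
E
```

```text
[0.4721 0.3547 0.5283 0.0061] [[-0.0039 -2.1754]
 [-0.3694  0.5155]
 [ 5.5673  1.0576]
 [-0.8107  0.1994]
 [ 0.2708 -0.8009]
 [-0.3235  0.084 ]]
[0.4717 0.3549 0.5271 0.    ] [[ 0.1031 -4.201 ]
 [ 1.2634 -0.6829]
 [ 5.0747  0.4716]
 [-1.7723 -0.3226]
 [-0.0556  0.123 ]
 [-1.1829  1.0856]]
[[427.7882 268.1887]
 [448.4371 295.6034]
 [396.9882 275.0652]
 [389.0297 272.3928]
 [387.5849 290.0496]
 [379.4348 287.2184]] (429.6, 267.8)
[[405.6427 223.957 ]
 [431.7665 240.1491]
 [395.6444 237.4163]
 [389.1543 237.211 ]
 [397.4994 251.2451]
 [390.8256 251.0341]] (407.1, 224.3)
```

```bash
python3 -m inch '[[-3,0.2,-5,0,0,0.035,1],[-3,0.2,-5,0,0,0.035,1],[-2.9,0,-5,0,0,0,1],[0,0,0,0,0,0,1]]'
python3 - <<'E'
from h import *
import json
s=arm.observe();c=arm.get_calibration("wrist");im=arm.get_image("wrist")
cv2.imwrite("pics/w2.png",im[...,::-1]);json.dump({k:np.array(v).tolist() for k,v in c.items()},open("pics/w2.json","w"))
print(s["position"],s["orientation"],s["qpos"],s["clock"])
E
```

```text
clock: 4.3
position: [0.3832, 0.3006, 0.2605]
orientation: [[0.502, -0.005, 0.865], [-0.865, -0.003, 0.502], [0.0, -1.0, -0.006]]
wrist_force: [0.6, -0.1, 1.3]
width: 0.0855
[0.3832 0.3006 0.2605] [[ 0.502  -0.0048  0.8649]
 [-0.8649 -0.0032  0.5019]
 [ 0.0004 -1.     -0.0057]] [0.5899 0.1471 1.6646 0.     1.3356 1.6348] 4.3
```

View pics/w2.png

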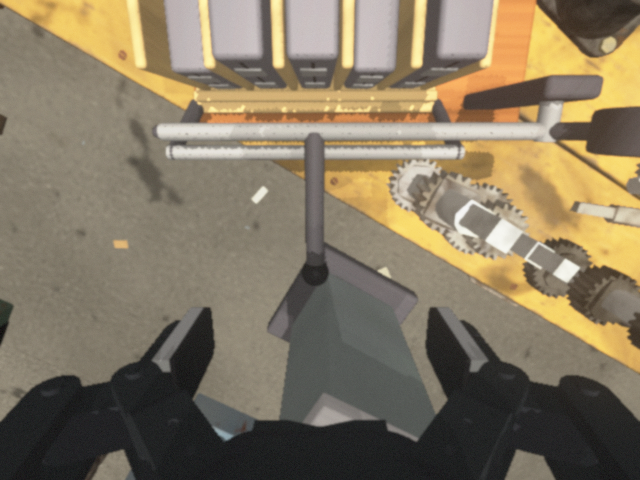

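```bash
python3 - <<'E'
from h import *
import json
from scipy.optimize import least_squares
c1=json.load(open("pics/w1.json"));c2=json.load(open("pics/w2.json"))
O=[(c1,[-115,0,170],[282,291]),(c1,[-30,90,170],[188,219]),(c1,[71.5,-56,210],[321,103]),(c1,[71.5,-80,210],[350,100]),(c1,[1.5,-80,210],[354,183]),
(c2,[-115,0,170],[316,272]),(c2,[-30,90,170],[157,131]),(c2,[-30,0,170],[314,131]),(c2,[-30,-135,170],[548,130]),(c2,[-44,102,132],[167,152]),(c2,[-44,-102,132],[463,153])]
def f(p):return np.concatenate([(proj(c,rack(p[:3],np.array(l)/1e3)+[0,0,p[3]])[0]-u) for c,l,u in O])
r=least_squares(f,[.47,.35,.45,0],loss="soft_l1");print(r.x);print(r.fun.reshape(-1,2))
s=arm.observe();g=rack(r.x,[-.1,0,.162]);print(g,(g-s["position"])*100)
E
```

```text
[0.4717 0.3554 0.5256 0.004 ]
[[-0.7878 -2.8151]
 [-0.527  -0.0424]
 [-0.3964 -0.2821]
 [-1.1752  0.6999]
 [-1.8418  0.2735]
 [-0.8441 -2.8654]
 [ 1.1175  0.3142]
 [ 0.6769  0.3867]
 [ 1.3054  1.4953]
 [-0.3032  0.1341]
 [ 1.0606 -0.7424]]
[[0.3851 0.3052 0.162 ]] [[ -0.0056   0.3798 -10.1401]]
```

```bash
python3 -m inch '[[0.1,0.35,-5,0,0,0.003,1],[0,0,-4.8,0,0,0,1],[0,0,0,0,0,0,1],[0,0,0,0,0,0,0],[0,0,0,0,0,0,0],[0,0,0,0,0,0,0],[0,0,0,0,0,0,0],[0,0,0,0,0,0,0],[0,0,0,0,0,0,0],[0,0,0,0,0,0,0]]'
```

```text
clock: 5.6
position: [0.3864, 0.3061, 0.166]
orientation: [[0.505, 0.001, 0.863], [-0.863, 0.001, 0.505], [-0.001, -1.0, 0.001]]
wrist_force: [-3.0, 2.9, 5.5]
width: 0.0097
```

```bash
python3 -m inch '[[0.07,-0.12,1.34,0.035,0.02,0,0],[0.07,-0.12,1.34,0.035,0.02,0,0],[0.2,-0.35,1.29,0.035,0.02,0,0],[0.2,-0.35,1.29,0.035,0.02,0,0],[0.32,-0.56,1.18,0.035,0.02,0,0],[0.32,-0.56,1.18,0.035,0.02,0,0],[0.43,-0.75,1.03,0.035,0.02,0,0],[0.43,-0.75,1.03,0.035,0.02,0,0],[0.53,-0.92,0.84,0.035,0.02,0,0],[0.53,-0.92,0.84,0.035,0.02,0,0],[0,0,0,0,0,0,0]]'
python3 -c "
from h import *
s=arm.observe();print(s['qpos'],s['width'],s['wrist_torque'])"
```

```text
clock: 6.98
position: [0.4173, 0.2531, 0.2822]
orientation: [[0.466, -0.194, 0.863], [-0.791, 0.347, 0.504], [-0.397, -0.918, 0.009]]
wrist_force: [-10.1, 14.0, 21.2]
width: 0.01
[0.2817 0.1569 1.6476 0.4009 1.4451 1.2493] 0.009995555400262274 [3.4277 2.4633 0.1793]
```

```bash
python3 -m inch '[[0.55,-0.95,0.75,0.035,0.02,0,0],[0.6,-1.04,0.65,0.035,0.02,0,0],[0.65,-1.12,0.45,0.035,0.02,0,0],[0.65,-1.12,0.4,0.035,0.02,0,0],[0.67,-1.16,0.2,0.035,0.02,0,0],[0.67,-1.16,0.1,0.035,0.02,0,0],[0.67,-1.16,-0.1,0.035,0.02,0,0],[0,0,0,0,0,0,0]]'
python3 -c "
from h import *
s=arm.observe();print(s['qpos'],s['width'],s['wrist_torque'])"
```

```text
clock: 7.98
position: [0.4632, 0.174, 0.3051]
orientation: [[0.393, -0.311, 0.865], [-0.666, 0.552, 0.501], [-0.634, -0.774, 0.01]]
wrist_force: [3.7, 0.2, 13.6]
width: 0.0097
[0.0155 0.265  1.5424 0.595  1.6835 1.0192] 0.009710656261784807 [ 1.0126  0.1216 -0.459 ]
```

```bash
python3 -m inch '[[0,0,0,0,0,0,1],[0,0,0,0,0,0,1],[0,0,0,0,0,0,1],[0,0,0,0,0,0,1],[0,0,0,0,0,0,1],[-3,-1.7,0,0,0,0,1],[-4,-2.3,0,0,0,0,1],[-1,2,4,-0.14,-0.08,0,1],[0,4,4,-0.14,-0.08,0,1],[2,4,3,-0.14,-0.08,0,1],[2,4,3,-0.14,-0.08,0,1],[0,0,0,-0.04,-0.022,0,1]]'
python3 - <<'E'
from h import *
import json
s=arm.observe();c=arm.get_calibration("wrist");im=arm.get_image("wrist")
cv2.imwrite("pics/w3.png",im[...,::-1]);json.dump({k:np.array(v).tolist() for k,v in c.items()},open("pics/w3.json","w"))
E
```

```text
clock: 9.48
position: [0.422, 0.2775, 0.4448]
orientation: [[0.508, 0.006, 0.861], [-0.861, -0.006, 0.508], [0.008, -1.0, 0.002]]
wrist_force: [-0.2, -1.2, -0.4]
width: 0.0859
```

View pics/w3.png

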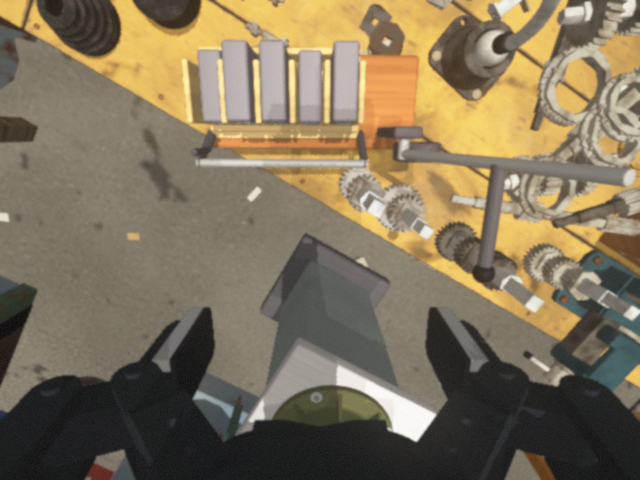

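```bash
cat >>h.py <<'E'
RK=[.4717,.3554,.5256]
def go(L,Rg=None):
    s=arm.observe();g=rack(RK,np.array(L))[0];print("to",g,"shift cm",(g-s["position"])*100)
    if Rg is not None:
        from scipy.spatial.transform import Rotation as R
        print("turn",R.from_matrix(Rg@np.array(s["orientation"]).T).as_rotvec())
def ori(t): # tool dir tilted t from down toward rack +x, camera side to +x
    Q=np.array([[np.cos(RK[2]),-np.sin(RK[2]),0],[np.sin(RK[2]),np.cos(RK[2]),0],[0,0,1]])
    y=np.array([np.sin(t),0,-np.cos(t)]);z=np.array([np.cos(t),0,np.sin(t)]);x=np.cross(y,z)
    return Q@np.array([x,y,z]).T
E
python3 -m inch '[[4,2.4,-3,0,0,0.01,0],[4,2.4,-4,0,0,0,0],[0,0,0,0,0,0,0],[0,0,0,0,0,0,0],[0,0,0,0,0,0,0]]'
python3 -c "
from h import *
print(arm.tip_reach,arm.observe()['width']);go([.095,0,.30],ori(0))"
```

```text
clock: 10.15
position: [0.5016, 0.322, 0.3754]
orientation: [[0.513, 0.005, 0.858], [-0.858, -0.003, 0.513], [0.005, -1.0, 0.002]]
wrist_force: [0.5, -0.4, 0.7]
width: -0.0001
0.011 -0.0001236370110129427
to [0.5539 0.4031 0.3   ] shift cm [ 5.2229  8.1079 -7.5381]
turn [ 0.0032  0.0046 -0.0129]
```

```bash
python3 -m inch '[[2.6,4,-1.5,0.003,0.005,-0.013,0],[2.6,4,-2,0,0,0,0],[0,0.1,-3,0,0,0,0],[0,0,-1,0,0,0,0],[0,0,0,0,0,0,0]]'
python3 - <<'E'
from h import *
import json
go([.092,0,.215],ori(0))
im=arm.get_image("wrist");cv2.imwrite("pics/w4.png",im[...,::-1])
E
```

```text
clock: 10.78
position: [0.5538, 0.403, 0.3]
orientation: [[0.502, -0.002, 0.865], [-0.865, -0.001, 0.502], [0.0, -1.0, -0.002]]
wrist_force: [0.5, -0.4, 1.1]
width: -0.0
to [0.5513 0.4016 0.215 ] shift cm [-0.2545 -0.1396 -8.4964]
turn [ 0.0011 -0.0018  0.0002]
```

View pics/w4.png

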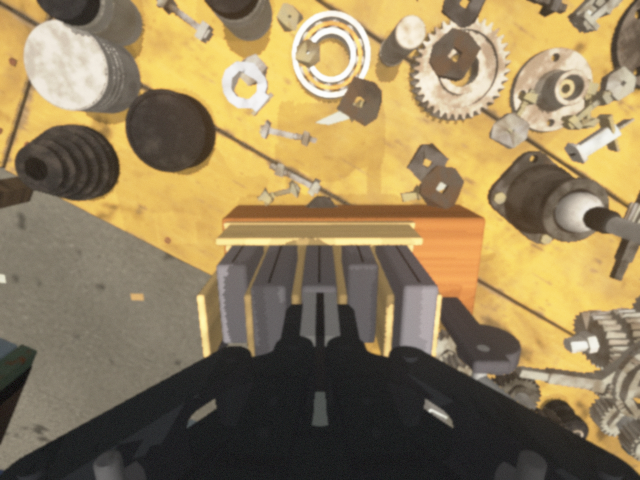

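```bash
python3 -m inch '[[0,0,-4.5,0,0,0,0],[0,0,-4,0,0,0,0],[0,0,0,0,0,0,0],[-0.95,-0.55,0.2,0,0,0,0],[-0.95,-0.55,0.4,0,0,0,0],[-0.95,-0.55,0.2,0,0,0,0],[-0.95,-0.55,0.2,0,0,0,0],[0,0,0,0,0,0,0]]'
```

```text
clock: 11.82
position: [0.5175, 0.3823, 0.2302]
orientation: [[0.502, 0.007, 0.865], [-0.865, 0.005, 0.502], [-0.0, -1.0, 0.009]]
wrist_force: [6.4, 3.6, 20.8]
width: -0.0002
```

```bash
python3 -m inch '[[-0.95,-0.55,0.2,0,0,0,0],[-0.95,-0.55,0.1,0,0,0,0],[-0.95,-0.55,0,0,0,0,0],[-0.95,-0.55,0,0,0,0,0],[0,0,0,0,0,0,0]]'
python3 - <<'E'
from h import *
go([.003,0,.228],ori(0))
im=arm.get_image("wrist");cv2.imwrite("pics/w5.png",im[...,::-1])
E
```

```text
clock: 12.45
position: [0.4779, 0.3594, 0.2285]
orientation: [[0.502, -0.001, 0.865], [-0.865, -0.0, 0.502], [-0.0, -1.0, -0.001]]
wrist_force: [-0.4, 0.0, 0.7]
width: -0.0002
to [0.4743 0.3569 0.228 ] shift cm [-0.3607 -0.2475 -0.0533]
turn [ 0.0004 -0.0008 -0.0002]
```

View pics/w5.png

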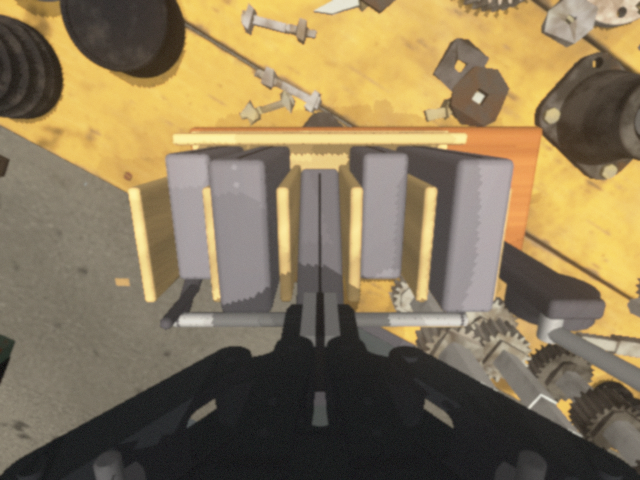

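```bash
python3 -m inch '[[-0.95,-0.55,0,0,0,0,0],[-0.8,-0.45,0,0,0,0,0],[0,0,0,0,0,0,0],[0,0,5,0,0,0,0.5],[-5,-2.5,4,0,0,0,1],[-5.4,-3,2,0,-0.1,0,1],[-2,-1,0,0.07,-0.12,0,1],[0,0,0,0.07,-0.12,0,1],[0,0,0,0,0,0,1]]'
python3 - <<'E'
from h import *
import json
c=arm.get_calibration("wrist");im=arm.get_image("wrist");cv2.imwrite("pics/w6.png",im[...,::-1])
json.dump({k:np.array(v).tolist() for k,v in c.items()},open("pics/w6.json","w"))
for o in("tall_1","short_1"): print(o,[(round(r["score"],2),np.round(r["extent"]).tolist()) for r in arm.spot_in(o,"wrist")[:5]])
t=.7;d=.05
go([-.041-d*np.sin(t)+.008*np.sin(t),0,.183+.003+d*np.cos(t)-.008*np.cos(t)],ori(t))
E
```

```text
clock: 13.62
position: [0.342, 0.2873, 0.3321]
orientation: [[0.488, 0.33, 0.808], [-0.872, 0.134, 0.472], [0.047, -0.934, 0.353]]
wrist_force: [-0.6, -0.2, 0.0]
width: 0.0852
tall_1 [(0.72, [364.0, 19.0, 54.0, 140.0]), (0.58, [254.0, 15.0, 40.0, 136.0]), (0.56, [299.0, 84.0, 36.0, 123.0])]
short_1 [(0.75, [364.0, 18.0, 55.0, 137.0]), (0.68, [332.0, 49.0, 36.0, 105.0]), (0.62, [224.0, 44.0, 39.0, 111.0])]
to [0.4128 0.3213 0.2181] shift cm [  6.9427   3.3322 -11.3733]
turn [ 0.2098 -0.2737  0.0237]
```

View pics/w6.png

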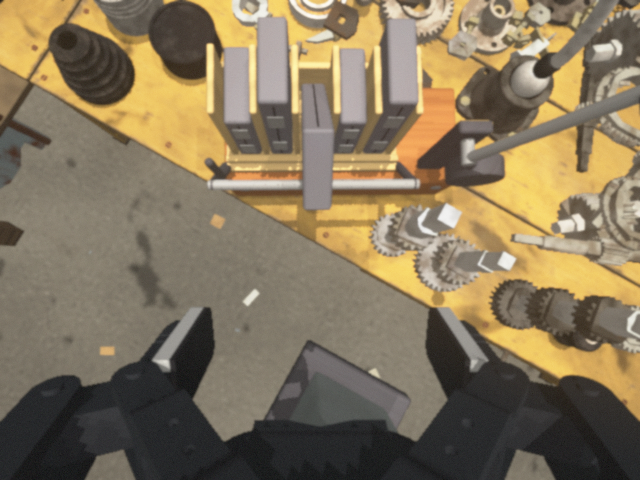

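```bash
python3 - <<'E'
from h import *
import json
c=json.load(open("pics/w6.json"))
for t in(.65,.7,.75):
    P=[]
    for y in(.012,-.012):
        for x,z in((0,.13),(.07,.13)): P.append([.0005+x*np.cos(t)-z*np.sin(t),y,.083+x*np.sin(t)+z*np.cos(t)])
    print(t,np.round(proj(c,rack(RK,P))).tolist())
a=cv2.imread("pics/w6.png")[60:240,220:430];cv2.imwrite("pics/v3.png",cv2.resize(a,None,fx=3,fy=3,interpolation=3))
E
```

```text
0.65 [[303.0, 211.0], [302.0, 125.0], [332.0, 211.0], [336.0, 125.0]]
0.7 [[303.0, 218.0], [302.0, 135.0], [332.0, 218.0], [336.0, 135.0]]
0.75 [[303.0, 224.0], [302.0, 146.0], [332.0, 224.0], [336.0, 146.0]]
```

View pics/v3.png

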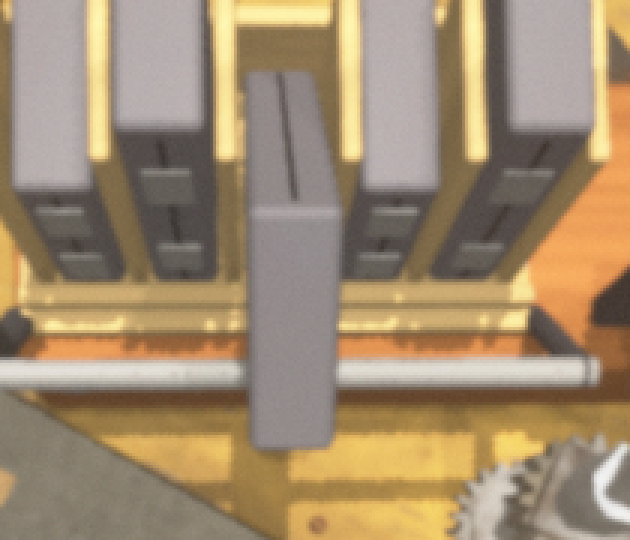

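```bash
cat >>h.py <<'E'
def grip(ys,t,d,zg=.105):
    zz=zg-.008+d
    go([.001+.035*np.cos(t)-zz*np.sin(t),ys,.083+.035*np.sin(t)+zz*np.cos(t)],ori(t))
E
python3 -c "
from h import *
grip(0,.67,.06);grip(0,.67,0)"
```

```text
to [0.412  0.3207 0.2278] shift cm [  6.8559   3.2818 -10.4062]
turn [ 0.195  -0.2475  0.023 ]
to [0.4442 0.3394 0.1808] shift cm [ 10.0789   5.1512 -15.1091]
turn [ 0.195  -0.2475  0.023 ]
```

```bash
python3 -m inch '[[1,0.4,-2.5,0.1,-0.13,0.01,1],[2,1,-2.6,0.095,-0.118,0.013,1],[2,1,-2.6,0,0,0,1],[1.8,0.9,-2.7,0,0,0,1],[0,0,0,0,0,0,1],[0,0,0,0,0,0,1]]'
python3 -c "
from h import *
grip(0,.67,0)
s=arm.observe();print(s['qpos'])"
```

```text
clock: 14.52
position: [0.4112, 0.3208, 0.2284]
orientation: [[0.501, 0.539, 0.677], [-0.865, 0.312, 0.392], [-0.0, -0.782, 0.623]]
wrist_force: [0.1, -0.3, -0.1]
width: 0.0853
to [0.4442 0.3394 0.1808] shift cm [ 3.296   1.8601 -4.7618]
turn [-0.0013  0.0019  0.0004]
[ 0.6183 -0.0177  2.0452 -0.1339  0.4475  1.7646]
```

```bash
python3 -m inch '[[1.1,0.6,-1.6,0,0,0,1],[1.1,0.65,-1.6,0,0,0,1],[1.1,0.6,-1.56,0,0,0,1],[0,0,0,0,0,0,1],[0,0,0,0,0,0,0],[0,0,0,0,0,0,0],[0,0,0,0,0,0,0],[0,0,0,0,0,0,0],[0,0,0,0,0,0,0],[0,0,0,0,0,0,0]]'
```

```text
clock: 15.78
position: [0.4442, 0.3394, 0.1807]
orientation: [[0.502, 0.54, 0.676], [-0.865, 0.313, 0.392], [-0.0, -0.781, 0.624]]
wrist_force: [-2.9, -3.2, 5.8]
width: 0.0231
```

```bash
python3 -m inch '[[0,0,1,0,0,0,0],[0,0,2,0,0,0,0],[0,0,3,0,0,0,0],[0,0,3,0,0,0,0],[0,0,3,0,0,0,0],[0,0,4,0,0,0,0],[0,0,4,0,0,0,0],[0,0,0,0,0,0,0]]'
python3 - <<'E'
from h import *
from scipy.spatial.transform import Rotation as R
print(arm.observe()["qpos"],arm.observe()["width"])
a=[];
for n in("scene","side"):
    im=arm.get_image(n);cv2.imwrite(f"pics/{n}1.png",im[...,::-1])
    print(n,[(round(r["score"],2),np.round(r["extent"]).tolist()) for r in arm.spot_in("crate",n)[:3]])
E
```

```text
clock: 16.77
position: [0.4442, 0.3395, 0.3837]
orientation: [[0.502, 0.542, 0.674], [-0.865, 0.315, 0.391], [-0.001, -0.779, 0.627]]
wrist_force: [-0.1, 0.5, -3.0]
width: 0.0235
[ 0.6086 -0.0708  1.726  -0.0706  0.8115  1.6845] 0.023526328306955946
scene [(0.71, [230.0, 188.0, 47.0, 41.0])]
side [(0.69, [222.0, 198.0, 43.0, 37.0])]
```

```bash
python3 -m inch '[[-2.85,-3.5,1.9,-0.084,0.145,0,0],[-2.85,-3.5,1.9,-0.084,0.145,0,0],[-2.85,-3.5,1.9,-0.084,0.145,0,0],[-2.85,-3.5,1.9,-0.084,0.145,0,0],[0.5,-5,0,0,0,-0.051,0],[0.5,-5,0,0,0,-0.051,0],[0.5,-5,0,0,0,-0.051,0],[0.5,-5,0,0,0,-0.051,0],[0.5,-5,0,0,0,-0.051,0],[0.5,-5,0,0,0,-0.051,0],[3,-3.8,0,0,0,-0.051,0],[3,-3.8,0,0,0,-0.051,0],[3,-3.9,0,0,0,-0.051,0],[0,0,0,0,0,0,0]]'
python3 - <<'E'
from h import *
import json
c=arm.get_calibration("wrist");im=arm.get_image("wrist");cv2.imwrite("pics/w7.png",im[...,::-1])
json.dump({k:np.array(v).tolist() for k,v in c.items()},open("pics/w7.json","w"))
print([(round(r["score"],2),np.round(r["extent"]).tolist()) for r in arm.spot_in("crate","wrist")[:3]],arm.observe()["qpos"],arm.observe()["width"])
E
```

```text
clock: 18.73
position: [0.4514, -0.2178, 0.4531]
orientation: [[0.064, -0.002, 0.998], [-0.998, 0.003, 0.064], [-0.003, -1.0, -0.002]]
wrist_force: [-1.0, 0.9, -2.8]
width: 0.0234
[(0.97, [341.0, 2.0, 142.0, 80.0])] [-0.5213  0.1202  1.2553  0.0021  1.766   0.9837] 0.023258735934519482
```

View pics/w7.png

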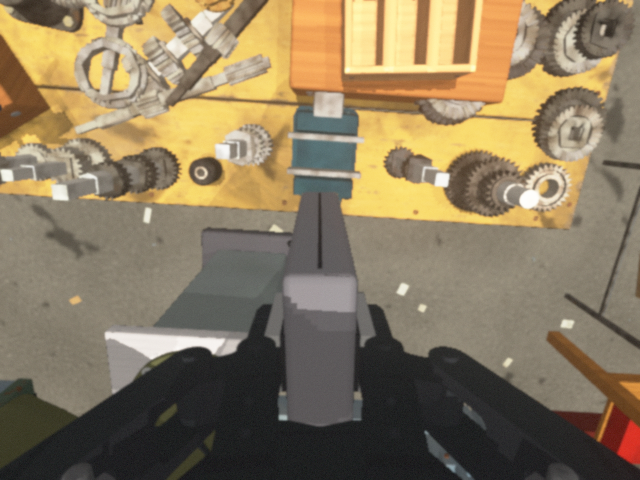

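```bash
python3 -m inch '[[4,-4,0,0,0,0,0],[4,-4,0,0,0,0,0],[0,0,0,0,0,0,0]]'
python3 - <<'E'
from h import *
import json
c=arm.get_calibration("wrist");im=arm.get_image("wrist");cv2.imwrite("pics/w8.png",im[...,::-1])
json.dump({k:np.array(v).tolist() for k,v in c.items()},open("pics/w8.json","w"))
r=arm.spot_in("crate","wrist")[0];print(r)
e=[int(v) for v in r["extent"]];x,y=max(e[0]-25,0),max(e[1]-25,0)
a=im[y:e[1]+e[3]+25,x:e[0]+e[2]+25,::-1];print(x,y,a.shape)
cv2.imwrite("pics/v4.png",cv2.resize(a,None,fx=3,fy=3,interpolation=3))
E
```

```text
clock: 19.2
position: [0.5319, -0.2971, 0.4523]
orientation: [[0.066, -0.002, 0.998], [-0.998, 0.004, 0.066], [-0.004, -1.0, -0.002]]
wrist_force: [0.4, 0.3, -3.0]
width: 0.0239
{'extent': [265.4, 42.7, 132.3, 104.8], 'score': 0.7}
240 17 (154, 182, 3)
```

View pics/v4.png

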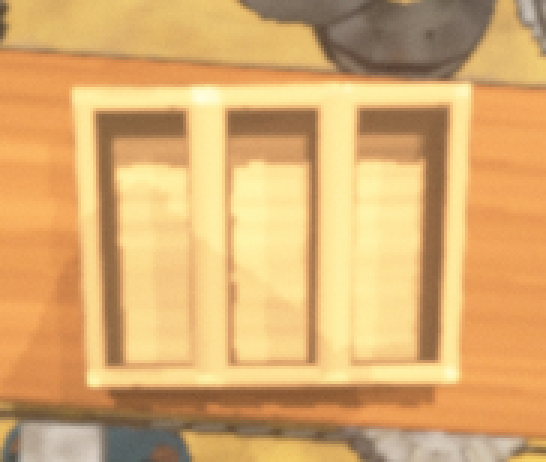

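```bash
cat >crate.py <<'E'
from h import *
from scipy.optimize import least_squares
def fit(O,p0=(.64,-.29,0.06,.16)):
    # O: list of (cal, corner index, pixel); corners: 0 TL 1 TR 2 BR 3 BL in the image (top = far)
    C=np.array([[.051,.07,0],[.051,-.07,0],[-.051,-.07,0],[-.051,.07,0]])
    f=lambda p:np.concatenate([proj(c,rack(p,C[i])+[0,0,p[3]])[0]-u for c,i,u in O])
    r=least_squares(f,p0);return r.x,r.fun.reshape(-1,2)
E
python3 - <<'E'
from crate import *
import json
c7=json.load(open("pics/w7.json"));c8=json.load(open("pics/w8.json"))
u=np.array([[73,88],[470,84],[459,381],[89,386]])/3+[240,17]
O=[(c8,i,u[i]) for i in range(4)]+[(c7,3,np.array([345,73])),(c7,2,np.array([475,72]))]
for o in(O,O[:4]):print(*fit(o))
E
```

```text
[ 0.6416 -0.301   0.078   0.1558] [[ 0.3349 -0.325 ]
 [ 0.6265 -0.8039]
 [-0.3392  0.3018]
 [ 0.0294  0.0777]
 [-0.3185  0.9163]
 [-0.3684 -0.1184]]
[ 0.6415 -0.3009  0.0793  0.1547] [[ 0.282   0.1143]
 [ 0.1959 -0.5611]
 [-0.6036  0.2683]
 [ 0.0892  0.2144]]
```

```bash
python3 -m inch '[[3.8,-1.65,-3,0,0,0.012,0],[3.8,-1.65,-5,0,0,0,0],[3.7,-1.68,-6,0,0,0,0],[0,0,-1,0,0,0,0],[0,0,0,0,0,0,0]]'
python3 - <<'E'
from h import *
import json
c=arm.get_calibration("wrist");im=arm.get_image("wrist");cv2.imwrite("pics/w9.png",im[...,::-1])
json.dump({k:np.array(v).tolist() for k,v in c.items()},open("pics/w9.json","w"))
E
```

```text
clock: 19.92
position: [0.6361, -0.3417, 0.3186]
orientation: [[0.079, 0.004, 0.997], [-0.997, -0.0, 0.079], [0.001, -1.0, 0.004]]
wrist_force: [0.0, -0.9, -1.0]
width: 0.0231
```

View pics/w9.png

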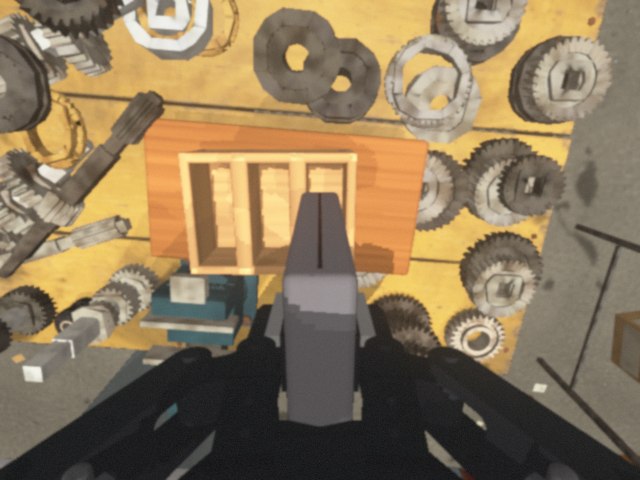

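```bash
python3 - <<'E'
from crate import *
import json
c=json.load(open("pics/w9.json"));p=[.6415,-.301,.078]
print(proj(c,rack(p,[[.051,.07,.158],[.051,-.07,.158],[-.051,.07,.158]])))
u=np.array([[181,155],[357,153],[190,273]],float)
print(*fit([(c,0,u[0]),(c,1,u[1]),(c,3,u[2])]))
q=[.6361,-.3417,.079]
print("case bottom far",proj(c,rack(q,[[.035,.012,.3186-.097],[.035,-.012,.3186-.097],[.035,.012,.3186+.033],[-.035,.012,.3186+.033]])))
E
```

```text
[[179.1926 151.6559]
 [357.9372 151.8769]
 [192.2474 273.1104]]
[ 0.6397 -0.3001  0.0737  0.1554] [[-1.3851 -1.7221]
 [-0.4361  1.2807]
 [ 2.0077  0.4884]]
case bottom far [[301.0121 196.7951]
 [338.7417 196.7989]
 [279.8142 271.9497]
 [286.0995 458.3206]]
```

```bash
python3 -m inch '[[0.84,-0.47,0,0,0,0,0],[0,0,0,0,0,0,0],[0,0,-3,0,0,0,0],[0,0,-3,0,0,0,0],[0,0,-3,0,0,0,0],[0,0,-1.5,0,0,0,0],[0,0,-0.7,0,0,0,0],[0,0,0,0,0,0,0]]'
```

```text
clock: 20.98
position: [0.6454, -0.3473, 0.2071]
orientation: [[0.078, 0.006, 0.997], [-0.997, -0.001, 0.078], [0.001, -1.0, 0.006]]
wrist_force: [-0.1, 2.0, 3.7]
width: 0.0237
```

```bash
python3 -m inch '[[-0.1,0.1,-0.3,0,0,0,0],[0,0,0,0,0,0,0]]'; python3 -m inch '[[0,0,-0.3,0,0,0,0],[0,0,0,0,0,0,0]]'
```

```text
clock: 21.22
position: [0.6452, -0.3468, 0.207]
orientation: [[0.078, 0.01, 0.997], [-0.997, -0.004, 0.078], [0.005, -1.0, 0.01]]
wrist_force: [0.6, 0.4, 17.2]
width: 0.0235
clock: 21.48
position: [0.6462, -0.3467, 0.2065]
orientation: [[0.079, 0.014, 0.997], [-0.997, -0.005, 0.079], [0.006, -1.0, 0.014]]
wrist_force: [4.1, 3.0, 30.1]
width: 0.0235
```

```bash
python3 -m inch '[[0,0,0.5,0,0,0,0],[0,0,0,0,0,0,0.36],[0,0,0,0,0,0,0.36],[0,0,0,0,0,0,0.36],[0,0,1,0,0,0,0.36],[0,0,3,0,0,0,0.36],[0,0,5,0,0,0,0.36],[-3,2,5,0,0,0,0.36],[-4,3,4,0,0,0,1],[0,0,0,0,0,0,1]]'
python3 - <<'E'
from h import *
import json
c=arm.get_calibration("wrist");im=arm.get_image("wrist");cv2.imwrite("pics/w10.png",im[...,::-1])
json.dump({k:np.array(v).tolist() for k,v in c.items()},open("pics/w10.json","w"))
r=arm.spot_in("tall_1","wrist");print([(round(q["score"],2),np.round(q["extent"]).tolist()) for q in r[:3]])
print(proj(c,rack([.641,-.3005,.077],[[.051,.07,.158],[.051,-.07,.158],[-.051,-.07,.158],[-.051,.07,.158]])))
print("case top",proj(c,rack([.641,-.3005,.077],[[x,-.046+y,.233] for x in(-.035,.035) for y in(-.012,.012)])))
E
```

```text
clock: 22.72
position: [0.5737, -0.2957, 0.389]
orientation: [[0.079, 0.011, 0.997], [-0.997, -0.004, 0.079], [0.005, -1.0, 0.01]]
wrist_force: [0.2, -1.2, 0.2]
width: 0.0661
[(0.8, [359.0, 89.0, 51.0, 97.0])]
[[253.8883  84.3069]
 [405.2235  84.7356]
 [398.2331 194.4624]
 [258.9026 194.285 ]]
case top [[404.3757 189.3631]
 [374.2403 189.3226]
 [410.8232  94.8983]
 [378.4653  94.8113]]
```

View pics/w10.png

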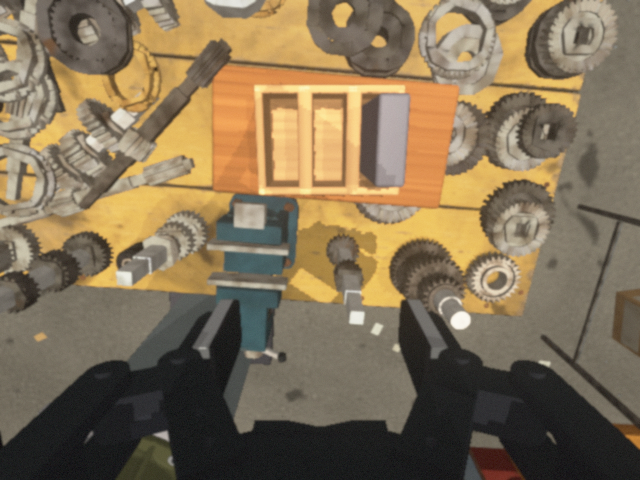

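```bash
python3 -m inch '[[-4.1,3.9,0.8,0,0,0.041,0],[-4.1,3.9,0.8,0,0,0.041,0],[-4.1,3.9,0.8,0,0,0.041,0],[-4.1,3.9,0.8,0,0,0.041,0],[-4,4,0.8,0,0,0.041,0],[-0.5,5,0,0,0,0.041,0],[-0.5,5,0,0,0,0.041,0],[-0.5,5,0,0,0,0.041,0],[-0.5,5,0,0,0,0.041,0],[-0.5,5,0,0,0,0.041,0],[-0.5,5,0,0,0,0.038,0],[3.9,4.6,0,0,0,0,0],[3.9,4.6,0,0,0,0,0],[3.9,4.6,0,0,0,0,0],[3.9,4.6,0,0,0,0,0],[3.9,4.6,-1,0,0,0,0],[0,0,0,0,0,0,0]]'
python3 - <<'E'
from h import *
go([.094,.034,.30],ori(0))
E
```

```text
clock: 24.95
position: [0.5381, 0.431, 0.4024]
orientation: [[0.503, -0.009, 0.864], [-0.864, -0.006, 0.503], [0.001, -1.0, -0.011]]
wrist_force: [-0.3, 0.9, -1.3]
width: 0.0
to [0.536 0.432 0.3  ] shift cm [ -0.2172   0.0936 -10.2412]
turn [ 0.0061 -0.009  -0.0015]
```

```bash
python3 -m inch '[[-0.2,0.1,-5,0.006,-0.009,0,0],[0,0,-5,0,0,0,0],[0,0,0,0,0,0,0],[0,0,-4.5,0,0,0,0],[0,0,-4.2,0,0,0,0],[0,0,0,0,0,0,0]]'
python3 - <<'E'
from h import *
go([.092,.034,.215],ori(0))
E
```

```text
clock: 25.7
position: [0.533, 0.4287, 0.2255]
orientation: [[0.502, 0.009, 0.865], [-0.865, 0.006, 0.502], [-0.001, -1.0, 0.011]]
wrist_force: [-0.8, 0.8, 0.7]
width: -0.0001
to [0.5342 0.431  0.215 ] shift cm [ 0.1175  0.2282 -1.0474]
turn [-0.0061  0.009  -0.0004]
```

```bash
python3 -m inch '[[0.1,0.2,-0.4,-0.006,0.009,0,0],[0,0,0,0,0,0,0]]'; python3 -c "
from h import *
go([.092,.034,.215],ori(0));print(arm.observe()['wrist_force'])"
```

```text
clock: 25.95
position: [0.5348, 0.4315, 0.2241]
orientation: [[0.502, 0.004, 0.865], [-0.865, 0.003, 0.502], [-0.001, -1.0, 0.006]]
wrist_force: [0.8, 0.5, -0.5]
width: 0.0001
to [0.5342 0.431  0.215 ] shift cm [-0.0538 -0.0534 -0.9072]
turn [-0.0034  0.0044 -0.0007]
[ 0.8293  0.5131 -0.5246]
```

```bash
python3 -m inch '[[0,0,-0.9,-0.003,0.004,0,0],[0,0,0,0,0,0,0],[-0.95,-0.55,0.2,0,0,0,0],[-0.95,-0.55,0.4,0,0,0,0],[-0.95,-0.55,0.2,0,0,0,0],[-0.95,-0.55,0.2,0,0,0,0],[0,0,0,0,0,0,0]]'
python3 -m inch '[[-0.95,-0.55,0.2,0,0,0,0],[-0.95,-0.55,0.1,0,0,0,0],[-0.95,-0.55,0,0,0,0,0],[-0.95,-0.55,0,0,0,0,0],[-0.95,-0.55,0,0,0,0,0],[-0.8,-0.45,0,0,0,0,0],[0,0,0,0,0,0,0]]'
```

```text
clock: 26.82
position: [0.4956, 0.4088, 0.2233]
orientation: [[0.502, -0.002, 0.865], [-0.865, -0.001, 0.502], [0.0, -1.0, -0.002]]
wrist_force: [-0.4, -0.2, 1.0]
width: -0.0003
clock: 27.7
position: [0.4406, 0.3771, 0.2274]
orientation: [[0.502, 0.001, 0.865], [-0.865, 0.001, 0.502], [-0.0, -1.0, 0.001]]
wrist_force: [3.0, 0.6, 7.1]
width: 0.0004
```

```bash
python3 -m inch '[[0,0,5,0,0,0,0.5],[-4,-2.3,5,0,0,0,1],[-4,-2.3,1,0.07,-0.12,0,1],[-1,-0.6,0,0.07,-0.12,0,1],[0,0,0,0,0,0,1],[0,0,0,0,0,0,1]]'
python3 - <<'E'
from h import *
import json
c=arm.get_calibration("wrist");im=arm.get_image("wrist");cv2.imwrite("pics/w11.png",im[...,::-1])
json.dump({k:np.array(v).tolist() for k,v in c.items()},open("pics/w11.json","w"))
for o in("tall_1","short_1"): print(o,[(round(r["score"],2),np.round(r["extent"]).tolist()) for r in arm.spot_in(o,"wrist")[:5]])
for t in(.0,.6,.65,.7,.75):
    P=[[.001+x*np.cos(t)-z*np.sin(t),y,.083+x*np.sin(t)+z*np.cos(t)] for y in(.046,.022) for x,z in((0,.13),(.07,.13))]
    print(t,np.round(proj(c,rack(RK,P))).tolist())
grip(.034,.67,.06)
E
```

```text
clock: 28.45
position: [0.354, 0.327, 0.332]
orientation: [[0.502, 0.234, 0.832], [-0.865, 0.137, 0.483], [-0.0, -0.962, 0.271]]
wrist_force: [-0.0, -0.3, -0.2]
width: 0.0856
tall_1 [(0.93, [303.0, 89.0, 36.0, 139.0]), (0.84, [403.0, 24.0, 72.0, 135.0])]
short_1 [(0.71, [264.0, 55.0, 36.0, 103.0]), (0.58, [372.0, 55.0, 41.0, 104.0])]
0.0 [[304.0, 123.0], [304.0, 26.0], [337.0, 123.0], [337.0, 26.0]]
0.6 [[305.0, 225.0], [303.0, 139.0], [336.0, 225.0], [338.0, 139.0]]
0.65 [[306.0, 231.0], [303.0, 150.0], [335.0, 231.0], [338.0, 150.0]]
0.7 [[306.0, 238.0], [303.0, 161.0], [335.0, 238.0], [338.0, 161.0]]
0.75 [[306.0, 243.0], [303.0, 172.0], [335.0, 243.0], [338.0, 172.0]]
to [0.3949 0.3502 0.2278] shift cm [  4.0455   2.3054 -10.3541]
turn [ 0.1986 -0.3426 -0.0004]
```

```bash
python3 -m inch '[[0.5,0.3,-2.4,0.09,-0.155,0,1],[1.2,0.7,-2.6,0.09,-0.155,0,1],[1.2,0.7,-2.6,0.019,-0.033,0,1],[1.15,0.6,-2.7,0,0,0,1],[0,0,0,0,0,0,1],[0,0,0,0,0,0,1]]'
python3 -c "
from h import *
grip(.034,.67,0)"
```

```text
clock: 29.35
position: [0.3945, 0.3498, 0.2302]
orientation: [[0.502, 0.536, 0.679], [-0.865, 0.311, 0.394], [0.0, -0.785, 0.619]]
wrist_force: [0.0, -0.1, 0.6]
width: 0.0854
to [0.4271 0.3689 0.1808] shift cm [ 3.2627  1.9039 -4.9389]
turn [ 0.0012 -0.0017 -0.0001]
```

```bash
python3 -m inch '[[1.1,0.6,-1.6,0,0,0,1],[1.1,0.65,-1.65,0,0,0,1],[1.05,0.65,-1.68,0,0,0,1],[0,0,0,0,0,0,1],[0,0,0,0,0,0,0],[0,0,0,0,0,0,0],[0,0,0,0,0,0,0],[0,0,0,0,0,0,0],[0,0,0,0,0,0,0],[0,0,0,0,0,0,0]]'
```

```text
clock: 30.6
position: [0.4268, 0.3688, 0.1805]
orientation: [[0.502, 0.536, 0.679], [-0.865, 0.311, 0.394], [0.0, -0.785, 0.62]]
wrist_force: [-3.6, -2.2, 5.2]
width: 0.0235
```

```bash
python3 -m inch '[[0,0,1,0,0,0,0],[0,0,2,0,0,0,0],[0,0,3,0,0,0,0],[0,0,3,0,0,0,0],[0,0,3,0,0,0,0],[0,0,4,0,0,0,0],[0,0,4,0,0,0,0],[0,0,0,0,0,0,0]]'
```

```text
clock: 31.6
position: [0.4269, 0.3689, 0.3836]
orientation: [[0.502, 0.538, 0.677], [-0.865, 0.313, 0.393], [-0.001, -0.782, 0.623]]
wrist_force: [0.2, 1.0, -2.7]
width: 0.0232
```

```bash
python3 -m inch '[[-2.4,-4.2,1.9,-0.084,0.145,0,0],[-2.4,-4.2,1.9,-0.084,0.145,0,0],[-2.4,-4.2,1.9,-0.084,0.145,0,0],[-2.4,-4.2,1.9,-0.084,0.145,0,0],[0.5,-5,0,0,0,-0.05,0],[0.5,-5,0,0,0,-0.05,0],[0.5,-5,0,0,0,-0.05,0],[0.5,-5,0,0,0,-0.05,0],[0.5,-5,0,0,0,-0.05,0],[0.5,-5,0,0,0,-0.05,0],[3,-3.8,0,0,0,-0.05,0],[3,-3.8,0,0,0,-0.05,0],[3,-3.9,0,0,0,-0.05,0],[4,-4,0,0,0,0,0],[4,-4,0,0,0,0,0],[0,0,0,0,0,0,0]]'
python3 - <<'E'
from h import *
import json
c=arm.get_calibration("wrist");im=arm.get_image("wrist");cv2.imwrite("pics/w12.png",im[...,::-1])
json.dump({k:np.array(v).tolist() for k,v in c.items()},open("pics/w12.json","w"))
for o in("crate","tall_1"):print([(round(q["score"],2),np.round(q["extent"]).tolist()) for q in arm.spot_in(o,"wrist")[:3]])
p=[.641,-.3005,.077];print(proj(c,rack(p,[[.051,.07,.158],[.051,-.07,.158],[-.051,-.07,.158],[-.051,.07,.158]])))
print("case top",proj(c,rack(p,[[x,-.046+y,.233] for x in(-.035,.035) for y in(-.012,.012)])))
E
```

```text
clock: 33.6
position: [0.5329, -0.2969, 0.45]
orientation: [[0.075, -0.01, 0.997], [-0.997, 0.005, 0.075], [-0.006, -1.0, -0.01]]
wrist_force: [0.0, 0.2, -1.6]
width: 0.0233
[(0.77, [265.0, 42.0, 126.0, 102.0])]
[(0.9, [362.0, 42.0, 40.0, 86.0]), (0.75, [282.0, 189.0, 80.0, 238.0])]
[[265.3159  43.5288]
 [399.9379  43.0547]
 [394.0477 144.5965]
 [269.5997 144.8223]]
case top [[397.4311 130.4692]
 [371.1753 130.5231]
 [402.565   44.976 ]
 [374.519   45.0739]]
```

```bash
python3 -m inch '[[3.6,-0.12,-3,0,0,0.002,0],[3.6,-0.12,-5,0,0,0,0],[3.6,-0.12,-6,0,0,0,0],[0,0,-1,0,0,0,0],[0,0,0,0,0,0,0]]'
python3 - <<'E'
from h import *
s=arm.observe();print((np.array([.6413,-.3007,.206])-s["position"])*100)
E
```

```text
clock: 34.38
position: [0.6343, -0.2973, 0.3143]
orientation: [[0.078, -0.001, 0.997], [-0.997, -0.001, 0.078], [0.001, -1.0, -0.001]]
wrist_force: [-0.3, 0.1, -1.3]
width: 0.0233
[  0.6987  -0.3373 -10.8318]
```

```bash
python3 -m inch '[[0.7,-0.34,0,0,0,0,0],[0,0,0,0,0,0,0],[0,0,-3,0,0,0,0],[0,0,-3,0,0,0,0],[0,0,-2.8,0,0,0,0],[0,0,-1.3,0,0,0,0],[0,0,-0.6,0,0,0,0],[0,0,0,0,0,0,0]]'; python3 -m inch '[[0,0,-0.3,0,0,0,0],[0,0,0,0,0,0,0]]'
```

```text
clock: 35.38
position: [0.6423, -0.3014, 0.2071]
orientation: [[0.078, -0.001, 0.997], [-0.997, -0.001, 0.078], [0.001, -1.0, -0.001]]
wrist_force: [-0.7, 0.5, -2.1]
width: 0.0234
clock: 35.62
position: [0.643, -0.3014, 0.2066]
orientation: [[0.078, 0.003, 0.997], [-0.997, -0.002, 0.078], [0.002, -1.0, 0.003]]
wrist_force: [1.1, 3.2, 13.7]
width: 0.0233
```

```bash
python3 -m inch '[[0,0,0.1,0,0,0,0],[0,0,0,0,0,0,0.36],[0,0,0,0,0,0,0.36],[0,0,0,0,0,0,0.36],[0,0,1,0,0,0,0.36],[0,0,3,0,0,0,0.36],[0,0,5,0,0,0,0.36],[-3,0,5,0,0,0,0.36],[-4,0,4,0,0,0,0],[0,0,0,0,0,0,0]]'
python3 - <<'E'
from h import *
import json
s=arm.observe()
c=arm.get_calibration("wrist");im=arm.get_image("wrist");cv2.imwrite("pics/w13.png",im[...,::-1])
for o in("crate","tall_1"):print([(round(q["score"],2),np.round(q["extent"]).tolist()) for q in arm.spot_in(o,"wrist")[:3]])
p=[.641,-.3005,.077];print(proj(c,rack(p,[[.051,.07,.158],[.051,-.07,.158],[-.051,-.07,.158],[-.051,.07,.158]])))
for w in(0,-.046):print("case top",proj(c,rack(p,[[x,w+y,.236] for x in(-.035,.035) for y in(-.012,.012)])))
E
```

```text
clock: 36.88
position: [0.5704, -0.3016, 0.3892]
orientation: [[0.076, 0.004, 0.997], [-0.997, -0.004, 0.076], [0.004, -1.0, 0.004]]
wrist_force: [0.6, -0.3, -0.8]
width: -0.0004
[(0.91, [248.0, 75.0, 148.0, 116.0])]
[(0.9, [311.0, 81.0, 36.0, 96.0]), (0.88, [355.0, 86.0, 49.0, 94.0])]
[[247.1814  78.2796]
 [399.4584  78.3378]
 [392.9925 189.116 ]
 [253.1043 189.2425]]
case top [[339.8272 183.7995]
 [309.1886 183.8253]
 [341.356   87.2406]
 [308.364   87.2314]]
case top [[398.4902 183.7501]
 [367.8934 183.7759]
 [404.5202  87.2582]
 [371.5766  87.249 ]]
```

```bash
python3 -m inch '[[-4,4,0.8,0,0,0.041,0],[-4,4,0.8,0,0,0.041,0],[-4,4,0.8,0,0,0.041,0],[-4,4,0.8,0,0,0.041,0],[-4,4,0.8,0,0,0.041,0],[-0.5,5,0,0,0,0.041,0],[-0.5,5,0,0,0,0.041,0],[-0.5,5,0,0,0,0.041,0],[-0.5,5,0,0,0,0.041,0],[-0.5,5,0,0,0,0.041,0],[-0.5,5,0,0,0,0.041,0],[4.9,2.9,0,0,0,0,0],[4.9,2.9,0,0,0,0,0],[4.9,2.9,0,0,0,0,0],[4.9,2.9,0,0,0,0,0],[5.1,2.9,0,0,0,0,0],[0,0,0,0,0,0,0]]'
python3 - <<'E'
from h import *
go([.094,-.068,.30],ori(0))
E
```

```text
clock: 39.15
position: [0.586, 0.3424, 0.4166]
orientation: [[0.505, -0.011, 0.863], [-0.863, -0.005, 0.505], [-0.001, -1.0, -0.012]]
wrist_force: [0.1, -0.4, -0.2]
width: 0.0004
to [0.5871 0.3437 0.3   ] shift cm [  0.1102   0.13   -11.6589]
turn [ 0.0054 -0.0111 -0.0037]
```

```bash
python3 -m inch '[[0.1,0.13,-5,0.005,-0.011,-0.004,0],[0,0,-5,0,0,0,0],[0,0,0,0,0,0,0],[0,0,-4,0,0,0,0],[0,0,-4,0,0,0,0],[0,0,0,0,0,0,0],[0,0,0,0,0,0,0]]'
python3 - <<'E'
from h import *
go([.092,-.068,.215],ori(0))
E
```

```text
clock: 40.02
position: [0.5847, 0.3421, 0.2477]
orientation: [[0.501, 0.012, 0.865], [-0.865, 0.006, 0.501], [0.001, -1.0, 0.014]]
wrist_force: [0.5, 0.2, -0.5]
width: 0.0001
to [0.5854 0.3427 0.215 ] shift cm [ 0.0697  0.06   -3.2713]
turn [-0.0059  0.0122  0.0007]
```

```bash
python3 -m inch '[[0.07,0.06,-2.2,-0.006,0.012,0,0],[0,0,-1,0,0,0,0],[0,0,0,0,0,0,0],[-0.95,-0.55,0.2,0,0,0,0],[-0.95,-0.55,0.4,0,0,0,0],[-0.95,-0.55,0.2,0,0,0,0],[-0.95,-0.55,0.2,0,0,0,0],[0,0,0,0,0,0,0]]'
python3 -c "
from h import *
go([.048,-.068,.225],ori(0))"
```

```text
clock: 41.02
position: [0.5463, 0.3201, 0.2226]
orientation: [[0.501, -0.003, 0.865], [-0.865, -0.002, 0.501], [0.0, -1.0, -0.004]]
wrist_force: [1.1, -0.4, -0.1]
width: -0.0001
to [0.5473 0.3207 0.225 ] shift cm [0.1079 0.0609 0.236 ]
turn [ 0.0018 -0.003   0.0008]
```

```bash
python3 -m inch '[[-0.95,-0.55,0.2,0,0,0,0],[-0.95,-0.55,0.1,0,0,0,0],[-0.95,-0.55,0.1,0,0,0,0],[-0.95,-0.55,0.1,0,0,0,0],[-0.95,-0.55,0,0,0,0,0],[0,0,0,0,0,0,0],[0,0,5,0,0,0,0.3],[-4,-2.3,5,0,0,0,0.6],[-4,-2.3,1,0.07,-0.12,0,0.6],[-1.5,-0.9,0,0.07,-0.12,0,0.6],[0,0,0,0,0,0,0.6],[0,0,0,0,0,0,0.6]]'
python3 - <<'E'
from h import *
import json
c=arm.get_calibration("wrist");im=arm.get_image("wrist");cv2.imwrite("pics/w14.png",im[...,::-1])
for o in("tall_1","short_1"): print(o,[(round(r["score"],2),np.round(r["extent"]).tolist()) for r in arm.spot_in(o,"wrist")[:5]])
for t in(.0,.6,.65,.7,.75):
    P=[[.001+x*np.cos(t)-z*np.sin(t),y-.068,.083+x*np.sin(t)+z*np.cos(t)] for y in(.012,-.012) for x,z in((0,.13),(.07,.13))]
    print(t,np.round(proj(c,rack(RK,P))).tolist())
grip(-.068,.67,.06)
E
```

```text
clock: 42.52
position: [0.4079, 0.2398, 0.3334]
orientation: [[0.501, 0.233, 0.833], [-0.865, 0.136, 0.482], [-0.001, -0.963, 0.27]]
wrist_force: [0.4, -0.7, 0.2]
width: 0.0512
tall_1 [(0.59, [303.0, 90.0, 32.0, 145.0])]
short_1 [(0.87, [143.0, 56.0, 61.0, 107.0])]
0.0 [[304.0, 127.0], [303.0, 30.0], [336.0, 127.0], [336.0, 30.0]]
0.6 [[305.0, 228.0], [303.0, 143.0], [335.0, 228.0], [338.0, 143.0]]
0.65 [[305.0, 235.0], [303.0, 154.0], [335.0, 235.0], [337.0, 154.0]]
0.7 [[305.0, 241.0], [303.0, 165.0], [335.0, 241.0], [337.0, 165.0]]
0.75 [[306.0, 247.0], [303.0, 176.0], [334.0, 247.0], [337.0, 176.0]]
to [0.4461 0.2619 0.2278] shift cm [  3.7975   2.1928 -10.4905]
turn [ 0.1986 -0.3444  0.0004]
```

View pics/w14.png

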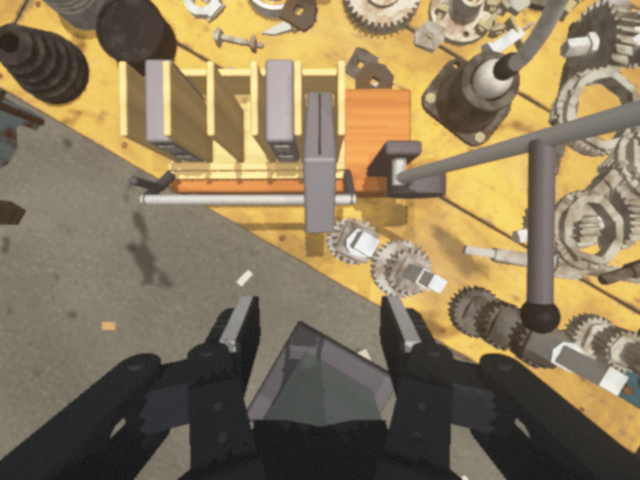

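```bash
python3 -m inch '[[0.4,0.2,-2.4,0.09,-0.155,0,0.6],[1.1,0.65,-2.6,0.09,-0.155,0,0.6],[1.15,0.7,-2.7,0.019,-0.033,0,0.6],[1.15,0.65,-2.8,0,0,0,0.6],[0,0,0,0,0,0,0.6],[0,0,0,0,0,0,0.6]]'
python3 -c "
from h import *
grip(-.068,.67,0)"
```

```text
clock: 43.42
position: [0.4454, 0.2617, 0.2297]
orientation: [[0.502, 0.532, 0.682], [-0.865, 0.31, 0.395], [-0.001, -0.788, 0.616]]
wrist_force: [0.2, 0.5, -0.3]
width: 0.0514
to [0.4783 0.2806 0.1808] shift cm [ 3.2897  1.8881 -4.8975]
turn [ 0.0022 -0.0064 -0.0003]
```

```bash
python3 -m inch '[[1.1,0.6,-1.6,0.002,-0.006,0,0.6],[1.1,0.65,-1.65,0,0,0,0.6],[1.08,0.63,-1.65,0,0,0,0.6],[0,0,0,0,0,0,0.6],[0,0,0,0,0,0,0],[0,0,0,0,0,0,0],[0,0,0,0,0,0,0],[0,0,0,0,0,0,0],[0,0,0,0,0,0,0]]'
```

```text
clock: 44.55
position: [0.4799, 0.281, 0.184]
orientation: [[0.502, 0.543, 0.674], [-0.865, 0.314, 0.391], [0.001, -0.779, 0.627]]
wrist_force: [3.7, -0.4, 8.2]
width: 0.0231
```

```bash
python3 -m inch '[[0,0,1,0,0,0,0],[0,0,2,0,0,0,0],[0,0,3,0,0,0,0],[0,0,3,0,0,0,0],[0,0,3,0,0,0,0],[0,0,4,0,0,0,0],[0,0,4,0,0,0,0],[0,0,0,0,0,0,0]]'
```

```text
clock: 45.55
position: [0.4779, 0.2803, 0.3841]
orientation: [[0.502, 0.54, 0.675], [-0.865, 0.313, 0.392], [0.001, -0.781, 0.625]]
wrist_force: [-0.2, 0.2, -3.0]
width: 0.0232
```

```bash
python3 -m inch '[[-3.7,-2,1.9,-0.084,0.145,0,0],[-3.7,-2,1.9,-0.084,0.145,0,0],[-3.7,-2,1.9,-0.084,0.145,0,0],[-3.7,-2,1.9,-0.084,0.145,0,0],[0.5,-5,0,0,0,-0.05,0],[0.5,-5,0,0,0,-0.05,0],[0.5,-5,0,0,0,-0.05,0],[0.5,-5,0,0,0,-0.05,0],[0.5,-5,0,0,0,-0.05,0],[0.5,-5,0,0,0,-0.05,0],[3,-3.8,0,0,0,-0.05,0],[3,-3.8,0,0,0,-0.05,0],[3,-3.9,0,0,0,-0.05,0],[4,-3,0,0,0,0,0],[4,0,0,0,0,0,0],[0,0,0,0,0,0,0]]'
python3 - <<'E'
from h import *
import json
c=arm.get_calibration("wrist");im=arm.get_image("wrist");cv2.imwrite("pics/w15.png",im[...,::-1])
json.dump({k:np.array(v).tolist() for k,v in c.items()},open("pics/w15.json","w"))
for o in("crate","tall_1"):print([(round(q["score"],2),np.round(q["extent"]).tolist()) for q in arm.spot_in(o,"wrist")[:3]])
p=[.641,-.3005,.077];print(proj(c,rack(p,[[.051,.07,.158],[.051,-.07,.158],[-.051,-.07,.158],[-.051,.07,.158]])))
for w in(0,-.046):print("case top",proj(c,rack(p,[[x,w+y,.236] for x in(-.035,.035) for y in(-.012,.012)])))
E
```

```text
clock: 47.55
position: [0.5314, -0.2447, 0.4531]
orientation: [[0.076, -0.005, 0.997], [-0.997, 0.003, 0.076], [-0.003, -1.0, -0.005]]
wrist_force: [0.2, 0.4, -2.7]
width: 0.0237
[(0.83, [316.0, 48.0, 122.0, 99.0]), (0.39, [489.0, 212.0, 51.0, 45.0])]
[(0.96, [364.0, 46.0, 48.0, 83.0]), (0.83, [405.0, 49.0, 54.0, 84.0]), (0.66, [282.0, 201.0, 72.0, 227.0])]
[[314.8817  48.3322]
 [447.8707  48.1488]
 [438.4788 148.1107]
 [315.2936 148.1789]]
case top [[403.167  134.6432]
 [377.0577 134.6605]
 [408.6819  49.9836]
 [380.8304  50.0216]]
case top [[453.2414 134.6098]
 [427.1105 134.6272]
 [462.0996  49.9107]
 [434.2236  49.9487]]
```

```bash
python3 -m inch '[[3.6,-0.34,-3,0,0,0.001,0],[3.6,-0.34,-5,0,0,0,0],[3.5,-0.34,-6,0,0,0,0],[0,0,-1,0,0,0,0],[0,0,0,0,0,0,0]]'
python3 - <<'E'
from h import *
s=arm.observe();print((np.array([.638,-.2549,.207])-s["position"])*100)
c=arm.get_calibration("wrist");im=arm.get_image("wrist");cv2.imwrite("pics/w16.png",im[...,::-1])
for o in("crate","tall_1"):print([(round(q["score"],2),np.round(q["extent"]).tolist()) for q in arm.spot_in(o,"wrist")[:3]])
p=[.641,-.3005,.077];print(proj(c,rack(p,[[.051,.07,.158],[.051,-.07,.158],[-.051,-.07,.158],[-.051,.07,.158]])))
E
```

```text
clock: 48.32
position: [0.6327, -0.2546, 0.3134]
orientation: [[0.076, -0.0, 0.997], [-0.997, -0.0, 0.076], [0.0, -1.0, -0.0]]
wrist_force: [-0.4, 0.6, -1.7]
width: 0.0235
[  0.5322  -0.0314 -10.6379]
[(0.74, [289.0, 152.0, 184.0, 129.0])]
[(0.9, [418.0, 170.0, 76.0, 126.0]), (0.65, [284.0, 196.0, 73.0, 232.0]), (0.56, [357.0, 166.0, 67.0, 124.0])]
[[289.2333 156.2847]
 [470.6736 156.2006]
 [456.1409 278.6531]
 [292.2214 278.7353]]
```

```bash
python3 -m inch '[[0.53,-0.03,0,0,0,0,0],[0,0,0,0,0,0,0],[0,0,-3,0,0,0,0],[0,0,-3,0,0,0,0],[0,0,-2.8,0,0,0,0],[0,0,-1.2,0,0,0,0],[0,0,-0.5,0,0,0,0],[0,0,0,0,0,0,0]]'; python3 -m inch '[[0,0,-0.2,0,0,0,0],[0,0,0,0,0,0,0]]'
```

```text
clock: 49.48
position: [0.6391, -0.2549, 0.2084]
orientation: [[0.077, 0.001, 0.997], [-0.997, -0.0, 0.077], [0.0, -1.0, 0.001]]
wrist_force: [-0.4, 1.2, -2.3]
width: 0.0237
clock: 49.72
position: [0.6394, -0.2549, 0.2079]
orientation: [[0.077, 0.003, 0.997], [-0.997, -0.001, 0.077], [0.001, -1.0, 0.003]]
wrist_force: [0.3, 2.1, 10.3]
width: 0.0236
```

```bash
python3 -m inch '[[0,0,0,0,0,0,0.36],[0,0,0,0,0,0,0.36],[0,0,0,0,0,0,0.36],[0,0,1,0,0,0,0.36],[0,0,3,0,0,0,0.36],[0,0,5,0,0,0,0.36],[-3,0,5,0,0,0,0.36],[-4,0,4,0,0,0,1],[0,0,0,0,0,0,1]]'
python3 - <<'E'
from h import *
import json
for o in("scene","side"):
    arm.get_image(o);print([(round(q["score"],2),np.round(q["extent"]).tolist()) for q in arm.spot_in("crate",o)[:3]])
im=arm.get_image("wrist");cv2.imwrite("pics/w17.png",im[...,::-1])
c=arm.get_calibration("wrist")
for o in("crate","tall_1"):print([(round(q["score"],2),np.round(q["extent"]).tolist()) for q in arm.spot_in(o,"wrist")[:4]])
p=[.641,-.3005,.077]
for w in(.046,0,-.046):print("case top",proj(c,rack(p,[[x,w+y,.236] for x in(-.035,.035) for y in(-.012,.012)])).ravel())
s=arm.observe();print(s["position"])
# bar grip at angles
for th in(1.8,1.9):
    print(th,rack(RK,[-.1,-.135+.135*np.cos(th),.172+.135*np.sin(th)]))
E
```

```text
clock: 50.85
position: [0.5673, -0.2551, 0.3908]
orientation: [[0.075, 0.006, 0.997], [-0.997, -0.004, 0.075], [0.004, -1.0, 0.006]]
wrist_force: [-0.1, 1.6, -0.3]
width: 0.066
[(0.58, [231.0, 197.0, 46.0, 31.0])]
[(0.68, [220.0, 207.0, 44.0, 27.0]), (0.63, [317.0, 225.0, 9.0, 12.0]), (0.17, [332.0, 305.0, 20.0, 22.0])]
[(0.86, [299.0, 77.0, 154.0, 112.0])]
[(0.88, [406.0, 86.0, 66.0, 96.0]), (0.78, [312.0, 87.0, 32.0, 99.0]), (0.77, [357.0, 81.0, 57.0, 96.0])]
case top [342.5682 186.5582 311.3586 186.5459 344.4225  88.1882 310.7105  88.188 ]
case top [402.4081 186.5817 371.1838 186.5695 409.0622  88.1886 375.3331  88.1884]
case top [462.2762 186.6053 431.0372 186.593  473.7348  88.1891 439.9885  88.1888]
[ 0.5691 -0.2547  0.3838]
1.8 [[0.4683 0.1619 0.3035]]
1.9 [[0.4748 0.1507 0.2998]]
```

```bash
python3 -m inch '[[-1.4,1.1,0.4,0,0,0.18,1],[-1.4,1.1,0.4,0,0,0.18,1],[-1.4,1.1,0.4,0,0,0.18,1],[-1.4,1.1,0.4,0,0,0.18,1],[-1.4,1.1,0.4,0,0,0.18,1],[-1.4,1.1,0.4,0,0,0.18,1],[-1.4,1.1,0.4,0,0,0.18,1],[-1.4,1.1,0.4,0,0,0.18,1],[-1.4,1.1,0.4,0,0,0.18,1],[-1.4,1.1,0.4,0,0,0.18,1],[-1.4,1.1,0.4,0,0,0.18,1],[-1.4,1.1,0.4,0,0,0.18,1],[-1.4,1.1,0.4,0,0,0.18,1],[-1.4,1.1,0.4,0,0,0.18,1],[1.2,4.2,0,0,0,0.18,1],[1.2,4.2,0,0,0,0.18,1],[1.2,4.2,0,0,0,0.18,1],[1.2,4.2,0,0,0,0.18,1],[0,0,0,0,0,0.18,1],[0,0,0,0,0,0.17,1]]'
python3 - <<'E'
from h import *
M=ori(0)@np.diag([-1,1,-1.]) 
th=1.9;go([-.1,-.135+.135*np.cos(th),.40],M);print(arm.observe()["qpos"],arm.observe()["orientation"])
E
```

```text
clock: 53.7
position: [0.421, 0.0679, 0.4405]
orientation: [[-0.508, -0.0, -0.862], [0.862, -0.0, -0.508], [0.0, -1.0, 0.0]]
wrist_force: [-0.3, -0.7, 0.4]
width: 0.0854
to [0.4748 0.1507 0.4   ] shift cm [ 5.3862  8.2761 -4.0502]
turn [ 0.0001 -0.0003 -0.0067]
[ 0.0741 -0.0554  1.4692 -0.0001  1.7281 -2.029 ] [[-0.5075 -0.0003 -0.8616]
 [ 0.8616 -0.0001 -0.5075]
 [ 0.0001 -1.      0.0003]]
```

```bash
python3 -m inch '[[2.7,4.1,0,0,0,-0.007,1],[2.7,4.2,-2,0,0,0,1],[0,0,0,0,0,0,1]]'
python3 - <<'E'
from h import *
c=arm.get_calibration("wrist");im=arm.get_image("wrist");cv2.imwrite("pics/w18.png",im[...,::-1])
print(arm.observe()["position"])
for th in(1.8,1.9):
    cy,sz=np.cos(th),np.sin(th)
    print(th,proj(c,rack(RK,[[-.115,-.135+.135*cy,.172+.135*sz],[-.1,-.135+.135*cy,.172+.135*sz],[-.03,-.135+.135*cy,.172+.135*sz],[-.03,-.135+.225*cy,.172+.225*sz]])).tolist())
E
```

```text
clock: 54.08
position: [0.4755, 0.1523, 0.4179]
orientation: [[-0.498, -0.004, -0.867], [0.867, -0.001, -0.498], [0.001, -1.0, 0.004]]
wrist_force: [0.1, 0.2, -0.1]
width: 0.0856
[0.475  0.1512 0.4194]
1.8 [[336.1028798358748, 219.09870218476777], [335.9228229672185, 239.73037608177697], [335.157166197276, 327.46255154605353], [303.7544609771845, 411.8856343544714]]
1.9 [[317.5197612453195, 217.97579759817992], [317.65203346729464, 238.34558061262834], [318.21518697243096, 325.07062788376436], [265.00226647590114, 403.78824311983163]]
```

View pics/w18.png

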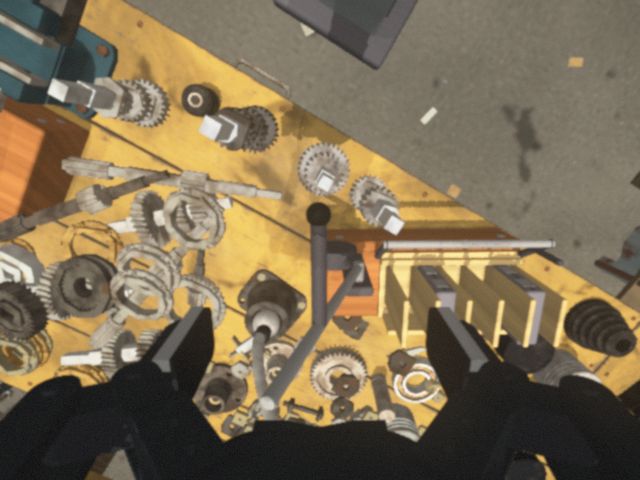

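```bash
python3 -m inch '[[0,0,-5,0,0,0,1],[0,0,-5,0,0,0,1],[0,0,-2.3,0,0,0,1],[0,0,0,0,0,0,1],[0,0,0,0,0,0,0],[0,0,0,0,0,0,0],[0,0,0,0,0,0,0],[0,0,0,0,0,0,0],[0,0,0,0,0,0,0],[0,0,0,0,0,0,0],[0,0,0,0,0,0,0]]'
```

```text
clock: 55.5
position: [0.4745, 0.1506, 0.2985]
orientation: [[-0.496, 0.001, -0.869], [0.869, 0.001, -0.496], [0.0, -1.0, -0.001]]
wrist_force: [-4.1, 4.1, 4.8]
width: 0.01
```

```bash
python3 -m inch '[[-0.65,1.12,0.37,0,0,0,0],[-0.67,1.15,0.24,0,0,0,0],[-0.68,1.16,0.11,0,0,0,0],[-0.68,1.17,-0.03,0,0,0,0],[-0.67,1.16,-0.16,0,0,0,0],[-0.66,1.14,-0.3,0,0,0,0],[-0.64,1.11,-0.43,0,0,0,0],[0,0,0,0,0,0,0]]'
```

```text
clock: 56.5
position: [0.4282, 0.2315, 0.2955]
orientation: [[-0.496, 0.002, -0.868], [0.868, 0.001, -0.496], [-0.001, -1.0, -0.002]]
wrist_force: [9.0, 1.6, -1.0]
width: 0.0094
```

```bash
python3 -m inch '[[-0.62,1.07,-0.55,0,0,0,0],[-0.59,1.01,-0.67,0,0,0,0],[-0.55,0.95,-0.79,0,0,0,0],[-0.51,0.88,-0.89,0,0,0,0],[-0.46,0.8,-0.99,0,0,0,0],[-0.41,0.71,-1.07,0,0,0,0],[0,0,0,0,0,0,0]]'; python3 -c "
from h import *
go([-.1,-.135+.135*np.cos(.6),.166+.135*np.sin(.6)])"
```

```text
clock: 57.38
position: [0.3961, 0.2848, 0.2455]
orientation: [[-0.496, -0.001, -0.868], [0.868, -0.001, -0.496], [-0.0, -1.0, 0.001]]
wrist_force: [-1.7, -2.6, 1.1]
width: 0.0098
to [0.397  0.2848 0.2422] shift cm [ 0.0906  0.0015 -0.3267]
```

```bash
python3 -m inch '[[-0.33,0.6,-1.25,0,0,0,0],[-0.28,0.5,-1.3,0,0,0,0],[-0.22,0.4,-1.35,0,0,0,0],[-0.17,0.29,-1.35,0,0,0,0],[-0.08,0.15,-1.3,0,0,0,0],[-0.03,0.06,-0.8,0,0,0,0],[0,0,0,0,0,0,0]]'
```

```text
clock: 58.25
position: [0.3845, 0.3048, 0.1721]
orientation: [[-0.495, -0.003, -0.869], [0.869, -0.0, -0.495], [0.001, -1.0, 0.002]]
wrist_force: [-8.7, 3.8, 0.7]
width: 0.0097
```

```bash
python3 -m inch '[[0,0,-0.3,0,0,0,0],[0,0,0,0,0,0,0]]'; python3 -m inch '[[0,0,-0.2,0,0,0,0],[0,0,0,0,0,0,0]]'
```

```text
clock: 58.5
position: [0.3845, 0.3048, 0.1694]
orientation: [[-0.495, -0.002, -0.869], [0.869, 0.0, -0.495], [0.001, -1.0, 0.002]]
wrist_force: [-9.0, 4.2, 0.1]
width: 0.0096
clock: 58.75
position: [0.3845, 0.3048, 0.1675]
orientation: [[-0.495, -0.002, -0.869], [0.869, 0.0, -0.495], [0.001, -1.0, 0.002]]
wrist_force: [-9.8, 4.4, 1.0]
width: 0.0094
```

```bash
python3 -m inch '[[0,0,-0.2,0,0,0,0],[0,0,0,0,0,0,0]]'; python3 -m inch '[[0,0,-0.2,0,0,0,0],[0,0,0,0,0,0,0]]'
```

```text
clock: 59.0
position: [0.3845, 0.3048, 0.1663]
orientation: [[-0.495, -0.002, -0.869], [0.869, 0.0, -0.495], [0.001, -1.0, 0.001]]
wrist_force: [-13.6, 1.8, 9.2]
width: 0.0094
clock: 59.25
position: [0.3846, 0.3049, 0.166]
orientation: [[-0.495, -0.001, -0.869], [0.869, 0.001, -0.495], [0.001, -1.0, 0.0]]
wrist_force: [-21.7, -4.3, 31.6]
width: 0.0093
```

```bash
python3 -m inch '[[0,0,0.25,0,0,0,0],[0,0,0,0,0,0,1],[0,0,0,0,0,0,1],[0,0,0,0,0,0,1],[0,0,0,0,0,0,1],[0,0,0,0,0,0,1],[0,0,3,0,0,0,1],[0,0,6,0,0,0,1],[0,0,6,0,0,0,1],[-1,-2,5,0,0,0,1],[0,-3,5,0,0,0,1],[0,0,0,0,0,0,1]]'
python3 - <<'E'
from h import *
c=arm.get_calibration("wrist");im=arm.get_image("wrist")
print(proj(c,rack(RK,[[-.115,0,.172],[-.03,0,.172],[-.03,.09,.172],[-.03,-.135,.172]])).tolist())
for n in("scene","side"):
    a=arm.get_image(n);cv2.imwrite(f"pics/{n}2.png",a[...,::-1])
    for o in("crate","tall_1","short_1","hold_bar","tin","gear","flange_b"):
        print(n,o,[(round(r["score"],2),np.round(r["extent"]).tolist()) for r in arm.spot_in(o,n)[:4]])
s2=cv2.resize(a[150:330,190:470],(800,514),interpolation=cv2.INTER_CUBIC)
w=np.zeros((600,800,3),np.uint8);w[:300,:400]=cv2.resize(im,(400,300));w[:300,400:]=cv2.resize(cv2.imread("pics/scene2.png")[170:380,220:500,::-1],(400,300))
w[300:,:400]=cv2.resize(a[170:310,200:387],(400,300));w[300:,400:]=cv2.resize(a[190:300,330:477],(400,300))
cv2.imwrite("pics/fin.png",w[...,::-1])
E
```

```text
clock: 60.75
position: [0.376, 0.2536, 0.4202]
orientation: [[-0.494, 0.007, -0.87], [0.87, 0.003, -0.494], [-0.001, -1.0, -0.008]]
wrist_force: [-0.2, 0.5, -0.7]
width: 0.0852
[[357.0932503951342, 219.37480988364706], [355.43729151577406, 291.569462068122], [434.15572092471996, 290.9706848732354], [237.59324684600642, 292.4658509700762]]
scene crate [(0.93, [231.0, 196.0, 47.0, 34.0])]
scene tall_1 [(0.78, [241.0, 179.0, 21.0, 28.0]), (0.73, [236.0, 172.0, 19.0, 30.0]), (0.69, [250.0, 184.0, 19.0, 32.0])]
scene short_1 [(0.62, [394.0, 292.0, 12.0, 25.0]), (0.55, [423.0, 300.0, 16.0, 30.0])]
scene hold_bar [(0.86, [358.0, 250.0, 90.0, 46.0])]
scene tin [(0.96, [426.0, 374.0, 36.0, 34.0])]
scene gear []
scene flange_b [(0.64, [289.0, 339.0, 27.0, 24.0])]
side crate [(0.89, [223.0, 208.0, 44.0, 31.0]), (0.6, [360.0, 222.0, 78.0, 71.0])]
side tall_1 [(0.78, [224.0, 185.0, 15.0, 27.0]), (0.51, [230.0, 189.0, 15.0, 31.0]), (0.5, [241.0, 194.0, 20.0, 30.0])]
side short_1 [(0.69, [214.0, 184.0, 16.0, 12.0]), (0.59, [396.0, 251.0, 9.0, 17.0]), (0.58, [426.0, 249.0, 5.0, 21.0])]
side hold_bar [(0.72, [356.0, 224.0, 77.0, 18.0])]
side tin [(0.79, [438.0, 299.0, 24.0, 22.0]), (0.73, [360.0, 227.0, 77.0, 64.0])]
side gear []
side flange_b [(0.64, [332.0, 302.0, 21.0, 25.0])]
```

View pics/fin.png

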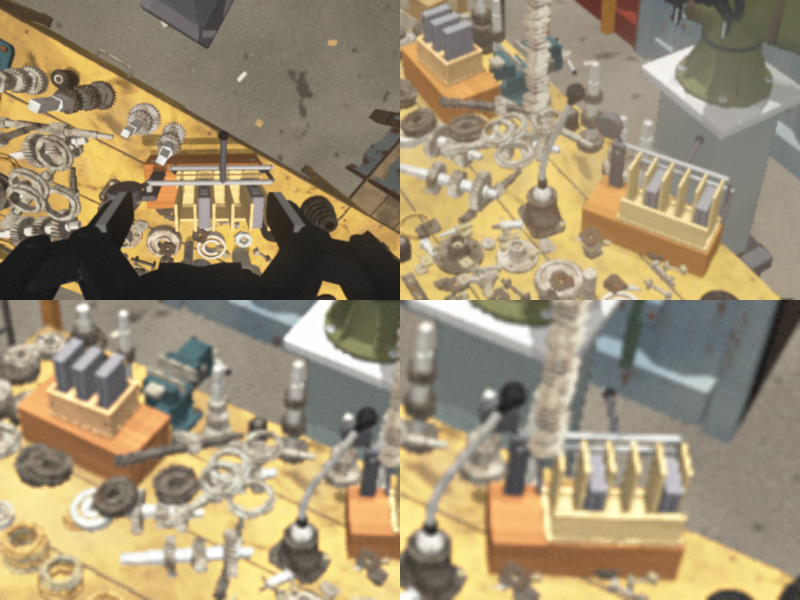

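The composite shows three cases upright in the crate, the bar lying level across the rack front (ball near (223,135) in the top-left tile), and both short cases still in place. The tin and flange have not moved.

```bash
python3 -c "
from bench import arm
print(arm.observe()['wrist_force'],arm.sign_off())"
```

```text
the job is handed in; nothing more can be done
[-0.07135184 -0.19353254 -0.24883525] None
```

The job is done and handed in at about 61 s on the robot's clock. I swung the bar up until it rested open. Then I tipped the three tall cases (slots at y = 0, 34 and −68 mm) onto the rail and stood each one upright in its own crate well. Last, I lowered the bar under grip until it met its lower stop, let go and moved clear.

**What the last checks showed:**
- **Cases and bar:** the scene, side and wrist pictures show three cases upright in the crate and the bar lying level across the rack. The two short cases are still in the rack.
- **Crate:** it stayed where I first measured it, to within a few pixels, up to the last close look after the third case went in. I saw no sign that it had been knocked aside.
- **Bystanders:** the tin and the flange are where they were at the start. I did not confirm the bush or the gear: the networks never found the bush, and did not report the gear in the last pictures. I saw no contact with either.
- **Forces:** the highest reported wrist force was about 39 N, when I pressed the bar onto its lower stop. The force was about 0 at hand-in.

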